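# Contact reading of a sealed round sample dish

## Robot

A 6-joint arm with a two-finger parallel gripper is mounted at the origin on the work surface. World frame = base frame: x ahead of the robot, y to its left, z up, the work surface at z = 0. Lengths are in m, angles in rad, forces in N, time in s.
With the tool pointing down it reaches from about 0.25 to 0.725 m from the base axis. Payload 4 kg.
Tool frame: the origin (TCP) lies on the centre line of the jaws, within the pads' length; the fingertips stand 19 mm ahead of it and the grasp point (between the pads) is the TCP; z points along the fingers, y is the direction in which the jaws open and shut (so a half turn about z gives the same grasp; the last joint's range is limited). The gripper opens to 85 mm and grips with 20 to 120 N. Pads are 22 mm wide; open, the fingers measure 114 mm over their backs; the gripper's body (76 mm by 85 mm) begins 54 mm behind the grasp point. The pads swing forward as they close: fully open they stand 13 mm farther back than shut.
Start: joints at [-1.172, 0.241, 0.005, 1.335, 0, 1.571], TCP at [0.194, -0.461, 0.25] pointing down, gripper open.
Joint ranges: [-2.72, 2.72], [-1.05, 1.87], [-1.09, 1.28], [-1.99, 2.15], [-1.42, 1.44], [-3.14, 3.14]. Speed limits (rad/s): [2.79, 2.79, 3.14, 3.14, 3.14, 3.14].

## Interface

Orientations are given as a unit quaternion [x, y, z, w].
In Python, from workcell import bot gives the robot as it stands. The module is installed in compiled form; this text tells all that it offers.
- The arm moves only by the shell command python3 -m handwheel 'ROWS' [OPENING]. ROWS is JSON, a list of rows, each an object of numbers: "dx", "dy", "dz": the shift along the tool's x, y, z as a fraction of full scale; "ax", "ay", "az": the turn, a rotation vector about the tool's x, y, z as a fraction of full scale. In form: [{"dx": .., "dy": .., "dz": .., "ax": .., "ay": .., "az": ..}, ...]. A call has 1 to 12 rows; each row shifts and turns the commanded pose from where the row before left it, along the tool's axes as they then stand; what a row does not reach is not made up. Full scale, the value 1, is 2.5 cm for a shift and 0.15 rad for a turn. A row lasts 1/10 s, in which the tool goes at most 50 mm and 8.59 degrees, less where a joint would pass 70% of its speed; a pose out of reach is approached as far as the arm can. A call with a number of a shift or a turn outside -1 to 1 is refused whole. A call with a gripper value outside its range is refused whole. OPENING is the gripper's target within -1 to 1 (fully open at 1, half-way at 0, shut at -1), set as the call begins (- or left out, the last holds). The fingers move at their own pace and stop on an object; the grip force is fixed at half the most. Time passes only in rows, so rows that do not move let the fingers close. It gives the time, the measured TCP pose, the force and the opening at its end, in the units of the state.
- bot.get_obs(): the state, without advancing time (a new reading comes with each control period).
- bot.camera(name): name is "scene" or "top"; returns a dict with "img" (420x560x3 uint8, red, green, blue), "intrinsics" (3x3 intrinsics, pixels), "eye" and "rotation" of the camera in the world. Camera axes: x right, y down, z forward; pixel columns grow to the right and rows downward; lengths in m; the calibration is good to about 2 mm. A picture is of the moment at which its call begins. There is no depth.
- bot.job_done(): hands the job in, once; it reports no verdict.
Trained networks look in a picture, given as the dict that the camera call returned (one of the last four; its "shot" number tells which), for a name from the list of things; names that differ only in an ending like _2 or _b are one class to them, and where a whole thing is asked for, a point or a joint stands for the part that bears it (a point fixed in the world has none). Each returns a list of dicts, best first, with "confidence" (0 to 1); they miss things now and then, are a little off and sometimes report something else, mostly with a low value. They report only what shows in the picture. A call takes as long as a camera call. They do not tell look-alikes from the thing itself.
- bot.trace(thing, picture): "region" (420x560 bool, what is visible of it) and "rect" ([centre column, centre row, width, height] in pixels, round what is visible of it).
The state is a dict: "clock": time; "joint_pos": joint angles; "joint_vel": joint speeds; "tau": joint torques, N m; "eef_pos": TCP position; "tool_rot": TCP orientation; "ft_force": force on the tool from outside, world axes, zero at the start; "ft_torque": the same for the moment, N m; "grip_width": finger opening in m.
Only numpy, scipy, OpenCV 4.12 (cv2) and the standard library are available. Lean on these libraries where they do the work, as an engineer would, in place of code of your own. Each camera call takes 0.05 s, during which the arm holds its last target.

## Task

Take the hand-held reader wand off its fork and read the sample in the round dish (not the square one): press the wand's nose gently and squarely onto the middle of the dish's sloping lid until the sprung nose is about half pushed in, and hold it steady there for two seconds. Then hang the wand back on its fork as it was and let go; keep the wand off the square dish, never ram it, and leave everything else on the bench where it is.

Things in the scene. Friction and masses are not known exactly. Their poses are not given: they have to be found in the camera images.
- wand_grip (a point): Centre of the loose reader wand's handle, the part to grip: an upright grey block 36 mm (x) by 30 mm (y) in section, from 34 mm below this point to 26 mm above (the wand's top end). z runs along the wand from nose to handle, up at the start: the wand hangs upright, nose down, in its fork. It is straight, 171 mm long, weighs about 0.24 kg.
- wand_collar (a point): Centre of the underside of the wand's round white collar (52 mm across, 8 mm thick), on the wand's axis 42 mm below wand_grip; z along the wand towards the handle. Hung, this underside rests on the two fork prongs. Below it a round barrel, 30 mm across and 85 mm long, tapering to 24 mm at its end.
- wand_tip (a point): Centre of the flat end of the wand's sprung black rubber nose (17 mm across), which sticks out 18 mm from the barrel, on the wand's axis, 145 mm below wand_grip when the nose is out; z towards the handle. It moves with the nose.
- nose (a joint): How far the sprung nose is pushed into the wand, m: 0 fully out, 0.012 fully in. Spring: pushing starts at about 1 N and 6 mm takes about 4 N, 12 mm about 7 N; beyond that it is rigid.
- fork_seat (a point): On the fixed fork stand: midway between its two level prongs, at the height of their top faces, 125 mm above the bench; the collar's underside centre sits here at the start. The prongs run along x, 37 mm apart inside, 13 mm wide, open towards -x (39 mm to their ends), and join a column, no higher than they are, 34 mm away at +x. z is up. The wand lifts straight up out and lowers straight back.
- round_seat (a point): Centre of the mouth of the white sleeve on the round dish's stand, about 77 mm above the bench. z is the dish's axis, pointing out through its lid: up, leaning 22 to 38 degrees from vertical to the stand's front. The dish is centred on z and square to it, on a stem locked at a height that differs each time and is not reported: the lid's face lies 16 to 42 mm out from this point along z.
- round_stand: The fixed stand with the round dish (72 mm across, white rim, flat paper-coloured lid) on a steel stem; stem and slope do not give when pressed lightly. Grey foot 130 by 110 mm; origin on the bench under the foot's centre, z up, its front towards its -x, roughly to the robot.
- square_stand: A like fixed stand that carries a square dish (66 mm sides) at about the same height and slope; not to be touched. Origin on the bench under its foot's centre, z up, its front towards its -x.
- wand: The wand as a whole; its origin is the same point as wand_collar, z along the wand towards the handle.
- petri: Bystander: a stack of two flat glass culture dishes, 88 mm across, 25 mm high; origin at the centre of its underside.
- cup: Bystander: small clear sample pot with a white cap, 42 mm across, 52 mm high; origin at the centre of its underside.
There are look-alikes about, which are no part of the job. Leave any pink or yellow look-alike of the round_stand alone.

How it is judged:
On the way:
1. the wand's nose is pressed 2.5 to 10 mm in against the round dish, within 12 mm of the lid's middle and within 10 degrees of square, and held steady (below 20 mm/s and 0.15 rad/s) for 1.2 s (value of joint nose between 0.0025 and 0.01 m and x of wand_tip in the frame of round_seat between -0.012 and 0.012 m and y of wand_tip in the frame of round_seat between -0.012 and 0.012 m and angle between the z axis of wand_tip and the z axis of round_seat, either way round below 0.175 rad and contact force between wand and round_stand above 0.5 N and linear speed of wand below 0.02 m/s and angular speed of wand below 0.15 rad/s), for 1.2 s.
At the end, for the whole second after the job is handed in: The wand hangs upright (within 4.5 degrees) between the fork prongs with its collar resting on them (within 4 mm in height, at most 20 mm towards the open end or 15 mm towards the column from the starting point, 7 mm sideways), at rest and released (x of wand_collar in the frame of fork_seat between -0.02 and 0.015 m and y of wand_collar in the frame of fork_seat between -0.007 and 0.007 m and z of wand_collar in the frame of fork_seat between -0.004 and 0.004 m and angle between wand_collar's own z axis and vertical below 0.08 rad and linear speed of wand below 0.01 m/s and contact force between the fingers and wand below 0.1 N); the robot touches nothing.
It fails at once if the wand pressed on the round dish or its stand with more than 20 N (contact force between wand and round_stand above 20 N).
It fails at once if the wand touched the square dish or its stand (more than 1 N) (contact force between wand and square_stand above 1 N).
It fails at once if a bystander moved more than 30 mm (distance of any of petri, cup from where it was at the start of the episode above 0.03 m).
It also fails if it takes over 58 s, if anything falls off the work surface, if the arm or the gripper's body presses on something with over 40 N, if the wrist force passes 120 N, or if a joint passes its speed limit or range.

## Working session

There is one attempt and no reset: what is moved stays moved. The work goes in short steps, Python scripts to look and compute and a shell command to move; the robot and the scene stay as the last step left them, time stands still between calls to the robot, and variables do not carry over. Pictures are saved under pics/ and viewed, and the job is handed in when it is done.

```bash
mkdir -p pics; cat > h.py <<'E'
import numpy as np, cv2
from workcell import bot
def save(p,n): cv2.imwrite('pics/'+n+'.png', cv2.cvtColor(p['img'],cv2.COLOR_RGB2BGR))
def ray(p,u,v):
    K=np.array(p['intrinsics']);R=np.array(p['rotation']);d=R@np.linalg.solve(K,[u,v,1.]);return np.array(p['eye']),d/np.linalg.norm(d)
def onz(p,u,v,z):
    e,d=ray(p,u,v);return e+d*(z-e[2])/d[2]
def proj(p,X):
    K=np.array(p['intrinsics']);R=np.array(p['rotation']);q=(np.atleast_2d(X)-np.array(p['eye']))@R;q=q@K.T;return q[:,:2]/q[:,2:]
def tri(obs):
    A=np.zeros((3,3));b=np.zeros(3)
    for p,u,v in obs:
        e,d=ray(p,u,v);M=np.eye(3)-np.outer(d,d);A+=M;b+=M@e
    X=np.linalg.solve(A,b);return X,[proj(p,X)[0]-[u,v] for p,u,v in obs]
E
python3 - <<'E'
from h import *
import pickle
P={}
for n in('scene','top'):
    p=bot.camera(n);save(p,n+'0');P[n]=p
    print(n,p['eye'],np.round(p['rotation'],3).tolist(),np.array(p['intrinsics']).tolist())
    for t in('round_stand','square_stand','wand','petri','cup','fork_seat','wand_grip'):
        try:
            for r in bot.trace(t,p):print(t,round(r['confidence'],2),np.round(r['rect'],1))
        except Exception as e:print(t,e)
pickle.dump(P,open('P0.pkl','wb'))
print(bot.get_obs())
E
```

```text
scene [0.99086266 0.31682299 0.82954201] [0.497, 0.801, -0.28, -0.182] [[406.713125010088, 0.0, 282.20974188954557], [0.0, 406.713125010088, 208.58954591995885], [0.0, 0.0, 1.0]]
round_stand 0.94 [355.  220.2  49.3  55.7]
round_stand 0.78 [222.4 268.2  56.8  63.3]
round_stand 0.7 [442.6 241.5  45.4  56.4]
round_stand 0.6 [194.1 151.2  54.6  49.4]
square_stand 0.98 [328.1 305.3  79.5  77.4]
wand 0.76 [129.7 176.2  31.8  56. ]
petri 0.59 [282.9 229.9  29.8  37.3]
cup 0.55 [228.9 199.9  19.9  29.1]
fork_seat 0.75 [142.9 196.6  75.9  77.4]
wand_grip 0.66 [127.4 177.1  30.2  60.5]
top [0.37454226 0.04679606 1.26493509] [0.711, -0.702, 0.03, -0.031] [[396.35669811434167, 0.0, 281.7503582602197], [0.0, 396.35669811434167, 218.65726883055825], [0.0, 0.0, 1.0]]
round_stand 0.98 [388.3 271.7  40.8  41.8]
round_stand 0.78 [230.4 257.9  40.5  51.2]
round_stand 0.7 [300.8 179.   39.8  52.6]
round_stand 0.67 [162.  274.4  41.6  46.9]
square_stand 0.92 [219.8 183.8  44.5  45.9]
square_stand 0.5 [304.5 179.2  23.   25.8]
wand 0.61 [300.6 179.3  41.1  48.7]
wand 0.6 [406.3 195.6  21.6  16.2]
petri 0.
[... 167 characters left out ...]
179.8  40.5  48.7]
{'clock': 0.8, 'joint_pos': array([-1.17202625e+00,  2.40562099e-01,  5.00481918e-03,  1.33518632e+00,
       -3.70927612e-05,  1.57080677e+00]), 'joint_vel': array([-0.00074562,  0.00034263, -0.00011736,  0.00010589, -0.00042613,
       -0.00076957]), 'tau': array([-4.88623918e-04, -3.72149169e+01,  2.52679449e+01,  7.92417432e-04,
       -3.90530403e-06,  1.71900393e-06]), 'eef_pos': array([ 0.19413549, -0.46077992,  0.25032726]), 'tool_rot': array([ 9.80189600e-01,  1.98061472e-01, -1.29569593e-05,  2.95152226e-05]), 'ft_force': array([-0.06351794, -1.15793112,  0.31203791]), 'ft_torque': array([ 0.00507715, -0.00853808,  0.02761777]), 'grip_width': 0.08543333685415828}
```

```bash
sed -i "s/R=np.array(p\['rotation'\])/R=Rot.from_quat(p['rotation']).as_matrix()/; 1a from scipy.spatial.transform import Rotation as Rot" h.py
python3 - <<'E'
from h import *
import pickle
P=pickle.load(open('P0.pkl','rb'))
for n in P:
    im=cv2.cvtColor(P[n]['img'],cv2.COLOR_RGB2BGR)
    cv2.imwrite(f'pics/{n}1.png',cv2.resize(im[100:360,90:490] if n=='top' else im[110:360,90:490],(800,520 if n=='top' else 500),interpolation=cv2.INTER_CUBIC))
E
```

```text
(no output)
```

View pics/scene0.png

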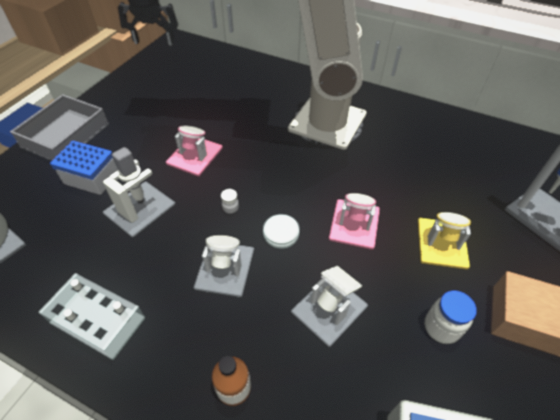

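View pics/top0.png

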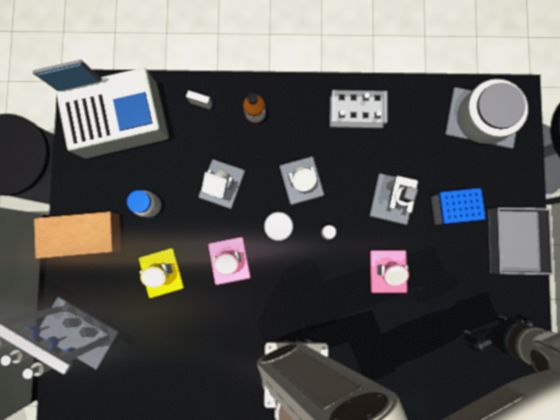

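View pics/scene1.png

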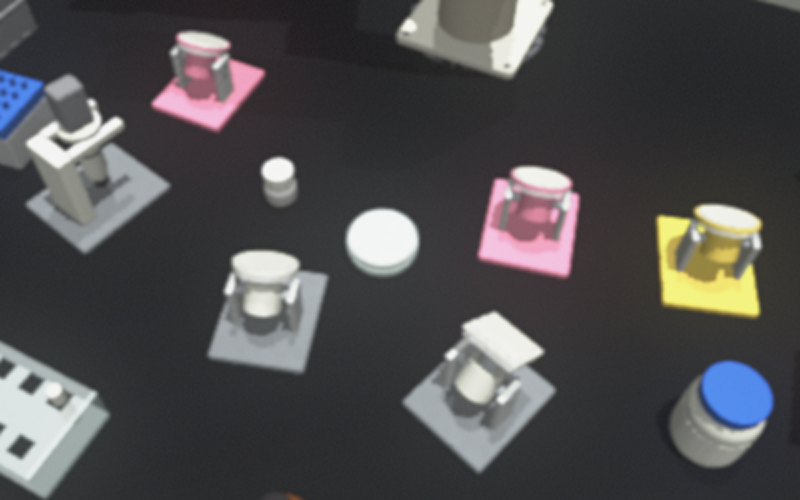

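View pics/top1.png

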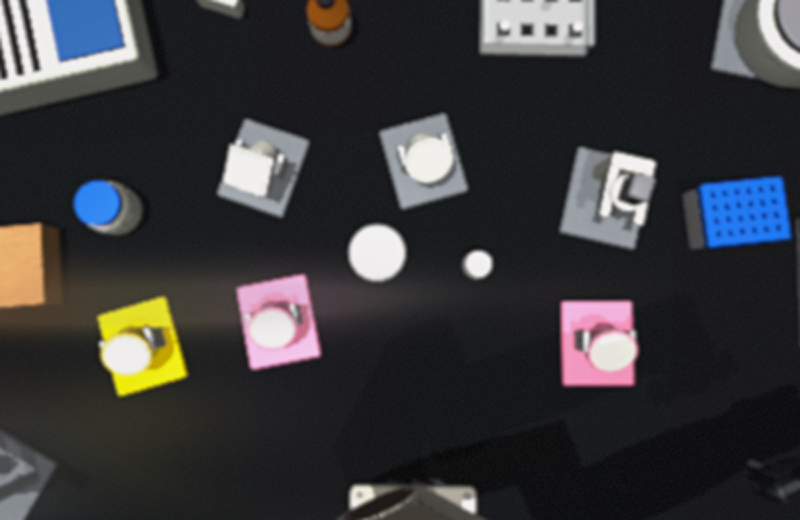

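```bash
python3 - <<'E'
from h import *
import pickle
P=pickle.load(open('P0.pkl','rb'))
def crop(n,x,y,w,h,s,o):
    im=cv2.cvtColor(P[n]['img'],cv2.COLOR_RGB2BGR)[y:y+h,x:x+w]
    c=cv2.resize(im,None,fx=s,fy=s,interpolation=cv2.INTER_CUBIC)
    for i in range(0,w,10):cv2.putText(c,str(x+i),(i*s,8),0,.3,(0,255,255));cv2.line(c,(i*s+s//2,10),(i*s+s//2,15),(0,255,255))
    for i in range(0,h,10):cv2.putText(c,str(y+i),(0,i*s+8),0,.3,(0,255,255));cv2.line(c,(22,i*s+s//2),(28,i*s+s//2),(0,255,255))
    return c
a=crop('top',270,150,60,60,10,'');cv2.imwrite('pics/rt.png',a)
a=crop('scene',190,225,70,75,8,'');cv2.imwrite('pics/rs.png',a)
a=crop('top',365,165,60,60,10,'');cv2.imwrite('pics/ft.png',a)
a=crop('scene',95,140,80,75,8,'');cv2.imwrite('pics/fs.png',a)
E
```

```text
(no output)
```

View pics/rt.png

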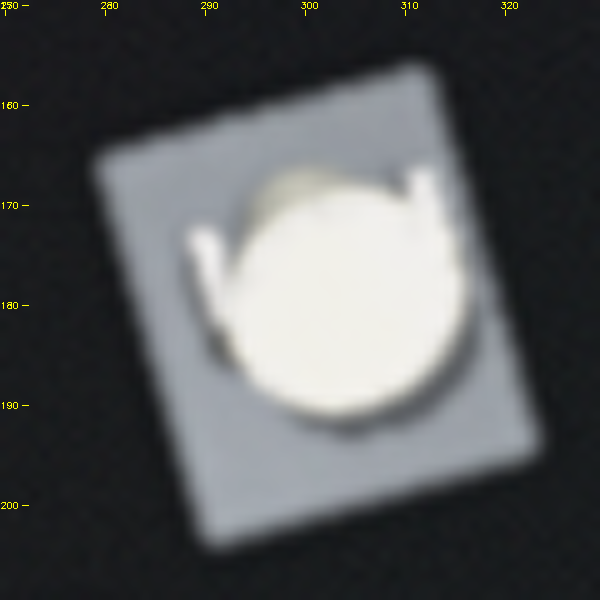

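View pics/rs.png

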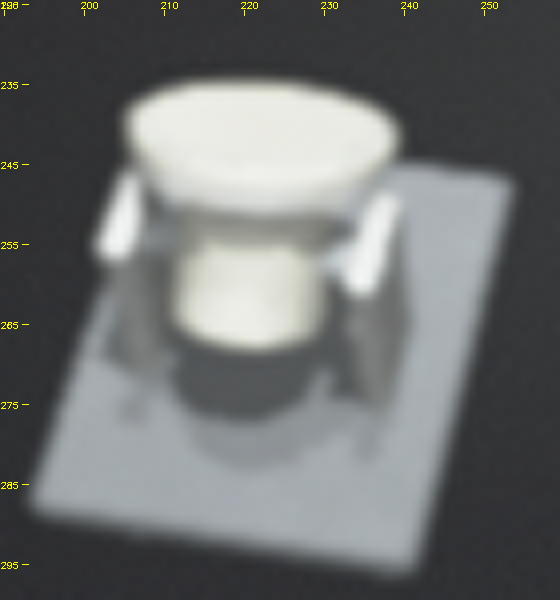

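View pics/ft.png

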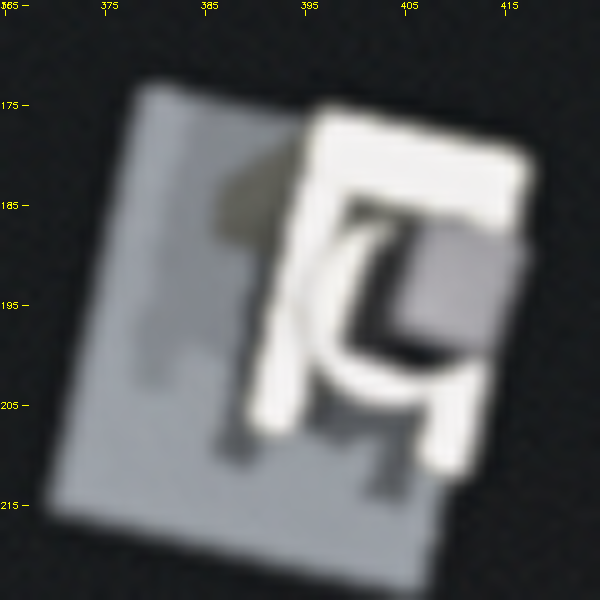

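View pics/fs.png

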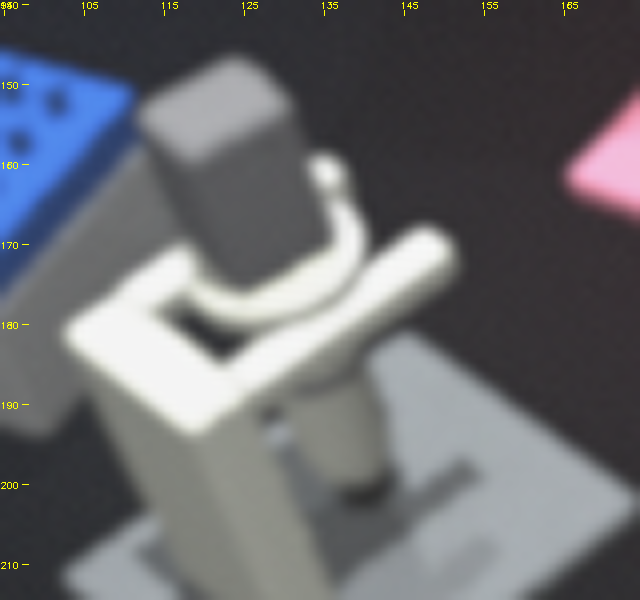

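```bash
python3 - <<'E'
from h import *
import pickle
P=pickle.load(open('P0.pkl','rb'))
im=P['scene']['img'].astype(float)
c=im[230:260,200:245]
c=np.clip((c-150)/(245-150),0,1)*255
c=cv2.resize(c.astype(np.uint8)[:,:,::-1],None,fx=14,fy=14,interpolation=cv2.INTER_CUBIC)
for i in range(0,45,5):cv2.putText(c,str(200+i),(i*14,8),0,.3,(0,255,255));cv2.line(c,(i*14+7,10),(i*14+7,15),(0,255,255))
for i in range(0,30,5):cv2.putText(c,str(230+i),(0,i*14+8),0,.3,(0,255,255));cv2.line(c,(22,i*14+7),(28,i*14+7),(0,255,255))
cv2.imwrite('pics/rs2.png',c)
c=P['top']['img'].astype(float)[160:200,285:325]
c=np.clip((c-150)/(250-150),0,1)*255
c=cv2.resize(c.astype(np.uint8)[:,:,::-1],None,fx=14,fy=14,interpolation=cv2.INTER_CUBIC)
for i in range(0,40,5):cv2.putText(c,str(285+i),(i*14,8),0,.3,(0,0,255));cv2.line(c,(i*14+7,10),(i*14+7,15),(0,255,255))
for i in range(0,40,5):cv2.putText(c,str(160+i),(0,i*14+8),0,.3,(0,0,255));cv2.line(c,(22,i*14+7),(28,i*14+7),(0,255,255))
cv2.imwrite('pics/rt2.png',c)
print(P['scene']['img'][232:256,218:222].mean(1).round())
E
```

```text
[[ 51.  52.  54.]
 [ 52.  54.  55.]
 [ 80.  81.  79.]
 [154. 155. 147.]
 [221. 222. 212.]
 [234. 234. 227.]
 [234. 235. 228.]
 [234. 235. 227.]
 [234. 235. 228.]
 [234. 235. 228.]
 [234. 235. 228.]
 [234. 235. 228.]
 [233. 234. 228.]
 [234. 236. 230.]
 [238. 239. 234.]
 [236. 236. 230.]
 [226. 227. 222.]
 [219. 220. 218.]
 [208. 211. 208.]
 [172. 174. 171.]
 [142. 144. 139.]
 [146. 148. 140.]
 [156. 158. 149.]
 [173. 176. 166.]]
```

View pics/rs2.png

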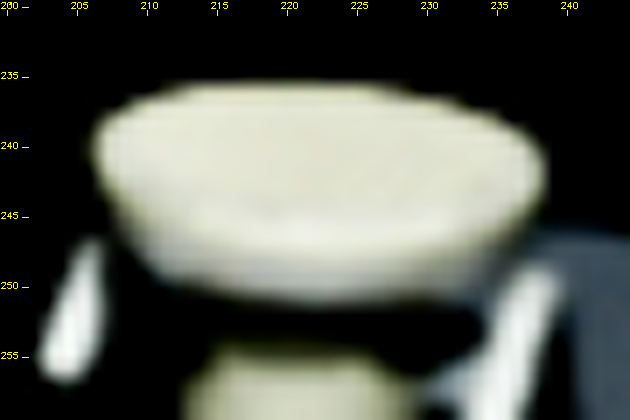

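View pics/rt2.png

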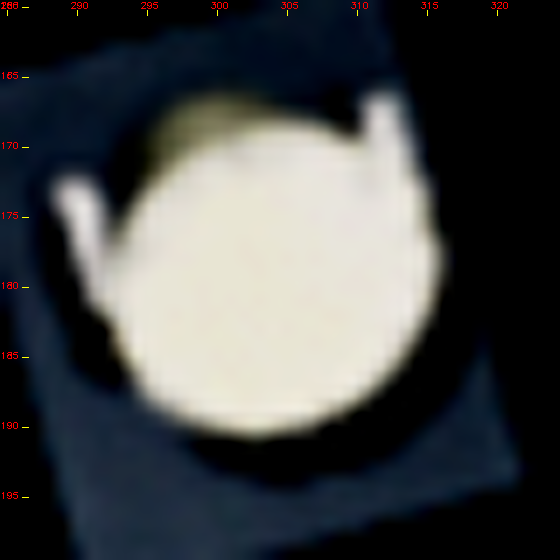

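```bash
cat > fit.py <<'E'
from h import *
import pickle
from scipy.optimize import least_squares
from scipy.ndimage import map_coordinates
P=pickle.load(open('P0.pkl','rb'))
T,S=P['top'],P['scene']
# foot corners
ft=np.array([[100,160],[430,62],[545,450],[212,548]])  # display
ftop=np.c_[270+(ft[:,0]-5)/10,150+(ft[:,1]-5)/10]
print('foot z=.008', [onz(T,*q,.008)[:2].round(4).tolist() for q in ftop])
fs=np.array([[515,180],[414,574],[32,510]]); fsc=np.c_[190+(fs[:,0]-4)/8,225+(fs[:,1]-4)/8]
print('scene z=.008',[onz(S,*q,.008)[:2].round(4).tolist() for q in fsc])
print('scene z=.0',[onz(S,*q,.0)[:2].round(4).tolist() for q in fsc])
def edges(p,c,angs,rmin,rmax,inval,outval=None):
    g=p['img'].astype(float).mean(2);out=[]
    for a in angs:
        r=np.arange(rmin,rmax,.05);u=c[0]+r*np.cos(a);v=c[1]+r*np.sin(a)
        s=map_coordinates(g,[v,u],order=1)
        k=np.argmin(np.gradient(s)) ; lo=s[k:k+60].min(); hi=s[max(0,k-60):k+1].max()
        kk=np.where(s<(lo+hi)/2)[0]; kk=kk[kk>max(0,k-40)]
        if len(kk):out.append([u[kk[0]],v[kk[0]]])
    return np.array(out)
d=np.pi/180
et=edges(T,(303.5,179.5),np.r_[np.arange(10,175,6),np.arange(-75,-62,6),np.arange(268,285,6)]*d,8,15,0)
es=np.r_[edges(S,(222,241),np.arange(182,359,6)*d,4,19,0)]
es=np.r_[es]
low=np.array([[222,247.8]])
print(et.round(1).tolist());print(es.round(1).tolist())
def circ(x,n=720,r=.036):
    C=x[:3];nrm=np.array([np.sin(x[3])*np.cos(x[4]),np.sin(x[3])*np.sin(x[4]),np.cos(x[3])])
    a=np.cross(nrm,[1,0,0]);a/=np.linalg.norm(a);b=np.cross(nrm,a)
    t=np.linspace(0,2*np.pi,n)
    return C+r*(np.cos(t)[:,None]*a+np.sin(t)[:,None]*b)
def res(x,az0,use):
    o=[]
    for p,e in ((T,et),(S,es),(S,low)):
        if e is low and not use: continue
        q=proj(p,circ(x)+np.r_[0,0,0]);
        dd=np.linalg.norm(e[:,None]-q[None],axis=2);k=dd.argmin(1)
        c=q.mean(0);sg=np.sign(np.linalg.norm(e-c,axis=1)-np.linalg.norm(q[k]-c,axis=1))
        o.append(dd.min(1)*sg*(2 if e is low else 1))
    o.append([(x[4]-az0)/ (3*d)])
    return np.concatenate(o)
def run(az0):
  for use in (0,1):
    s=least_squares(res,[.5,0,.11,30*d,az0],args=(az0,use),loss='soft_l1',f_scale=.5,x_scale=[.01,.01,.01,.1,.1],diff_step=1e-3)
    print(use,s.x[:3].round(4),np.degrees(s.x[3:]).round(1),'cost',s.cost.round(2),'rms',np.sqrt(np.mean(s.fun**2)).round(2))
  return s
E
cat > f2.py <<'E'
from fit import *
for q in ((0,3),(1,2)):
    a=onz(T,*ftop[q[0]],.008);b=onz(T,*ftop[q[1]],.008);v=b-a;print(np.linalg.norm(v),np.degrees(np.arctan2(v[1],v[0])))
for q in ((0,1),(3,2)):
    a=onz(T,*ftop[q[0]],.008);b=onz(T,*ftop[q[1]],.008);v=b-a;print(np.linalg.norm(v),np.degrees(np.arctan2(v[1],v[0])))
a=onz(T,*ftop[0],.008);b=onz(T,*ftop[3],.008);v=b-a
run(np.arctan2(v[1],v[0])%(2*np.pi))
E
python3 f2.py
```

```text
foot z=.008 [[0.6535, 0.0586], [0.6869, -0.0475], [0.5611, -0.085], [0.5282, 0.0212]]
scene z=.008 [[0.5266, 0.025], [0.6533, 0.0623], [0.6837, -0.043]]
scene z=.0 [[0.522, 0.0222], [0.6501, 0.0598], [0.6807, -0.0465]]
[[315.4, 181.6], [314.9, 182.8], [314.4, 183.9], [313.8, 185.0], [313.1, 186.0], [312.3, 186.9], [311.4, 187.7], [310.5, 188.4], [309.4, 189.0], [308.4, 189.5], [307.3, 189.9], [306.2, 190.3], [305.1, 190.6], [303.9, 190.7], [302.7, 190.8], [301.5, 190.6], [300.4, 190.4], [299.3, 190.0], [298.1, 189.6], [297.1, 189.0], [296.0, 188.5], [295.0, 187.7], [294.4, 186.6], [293.7, 185.6], [292.9, 184.7], [292.5, 183.5], [292.1, 182.3], [291.2, 181.2], [306.5, 168.4], [307.7, 168.6], [308.7, 169.2], [303.1, 168.3], [304.3, 168.2], [305.5, 168.3]]
[[205.6, 240.4], [205.8, 238.7], [207.2, 237.3], [209.1, 236.3], [211.0, 235.7], [212.8, 235.2], [214.2, 234.9], [215.6, 234.9], [216.8, 234.8], [217.8, 234.8], [218.7, 234.8], [219.5, 234.8], [220.2, 234.8], [220.9, 234.8], [221.6, 234.9], [222.2, 234.9], [222.9, 234.9], [223.5, 234.9], [224.2, 234.9], [224.9, 235.0], [225.7, 235.1], [226.5, 235.2], [227.4, 235.4], [228.4, 235.6], [229.6, 235.9], [231.1, 236.1], [232.6, 236.7], [234.8, 237.3], [236.9, 238.4], [238.4, 239.9]]
0.13077018993556663 -163.39413507270808
0.1313155055710991 -163.40011961617475
0.11118165345709413 -72.52009253784148
0.11116095696552447 -72.80102521553722
0 [ 0.5924 -0.0156  0.0929] [ 33. 197.] cost 1.61 rms 0.25
1 [ 0.5924 -0.0155  0.0932] [ 33.2 197. ] cost 1.61 rms 0.25
```

```bash
cat > f3.py <<'E'
from fit import *
print('profile')
az=np.radians(196.6)
for th in (27,30,33,36):
    f=lambda y:res(np.r_[y[:3],np.radians(th),y[3]],az,1)
    s=least_squares(f,[.59,-.015,.093,az],x_scale=[.01,.01,.01,.1],diff_step=1e-3,loss='soft_l1',f_scale=.5);print(th,s.cost.round(2),s.x.round(4))
# allow 2mm offset in each cam ~ shift of scene pixels 1px
def f(y):
    o=[]
    for p,e,sh in ((T,et,0),(S,es,y[5:7]),(S,low,y[5:7])):
        q=proj(p,circ(y[:5]))+sh
        dd=np.linalg.norm(e[:,None]-q[None],axis=2);k=dd.argmin(1);c=q.mean(0)
        o.append(dd.min(1)*np.sign(np.linalg.norm(e-c,axis=1)-np.linalg.norm(q[k]-c,axis=1))*(2 if e is low else 1))
    return np.concatenate(o+[[(y[4]-az)/.05],y[5:7]/1.])
s=least_squares(f,[.59,-.015,.093,.57,az,0,0],x_scale=[.01,.01,.01,.1,.1,1,1],diff_step=1e-3,loss='soft_l1',f_scale=.5);print('shift',s.cost,s.x.round(4),np.degrees(s.x[3:5]))
print('wand')
a=np.array([[425,216],[530,240],[497,352],[388,325]],float);b=np.array([[138,108],[238,54],[294,97],[192,162]],float)
ga=np.c_[365+(a[:,0]-5)/10,165+(a[:,1]-5)/10];gb=np.c_[95+(b[:,0]-4)/8,140+(b[:,1]-4)/8]
A=np.array([onz(T,*q,.193)[:2] for q in ga]);B=np.array([onz(S,*q,.193)[:2] for q in gb])
for X in(A,B):
    print(X.round(4).tolist(),X.mean(0).round(4),[ (np.linalg.norm(X[i]-X[(i+1)%4]).round(4),np.degrees(np.arctan2(*(X[(i+1)%4]-X[i])[::-1])).round(1)) for i in range(4)])
print(tri([(T,*ga.mean(0)),(S,*gb.mean(0))]))
print('fork')
# top: bar outer corners, prong ends (outer/inner)
a=np.array([[318,105],[530,150],[470,478],[248,430]],float)
X=np.array([onz(T,365+(u-5)/10,165+(v-5)/10,.125)[:2] for u,v in a])
print(X.round(4).tolist(),[ (np.linalg.norm(X[i]-X[(i+1)%4]).round(4),np.degrees(np.arctan2(*(X[(i+1)%4]-X[i])[::-1])).round(1)) for i in range(4)])
e=(X[2]+X[3])/2; c=(X[0]+X[1])/2; n=(c-e)/np.linalg.norm(c-e);print('seat top',e+n*.039,c,np.degrees(np.arctan2(n[1],n[0])))
E
python3 f3.py | tail -n +6
```

```text
profile
27 6.12 [ 0.5938 -0.0156  0.0896  3.4301]
30 3.52 [ 0.5931 -0.0156  0.0913  3.4368]
33 1.62 [ 0.5924 -0.0156  0.093   3.4408]
36 3.08 [ 0.5918 -0.0158  0.0945  3.443 ]
shift 1.1969655388803533 [ 0.5926 -0.0158  0.0929  0.583   3.4239  0.736  -0.0524] [ 33.4042128 196.1733423]
wand
[[0.5595, -0.2923], [0.5533, -0.3209], [0.5223, -0.3114], [0.5294, -0.2818]] [ 0.5411 -0.3016] [(np.float64(0.0293), np.float64(-102.4)), (np.float64(0.0324), np.float64(162.9)), (np.float64(0.0304), np.float64(76.6)), (np.float64(0.0319), np.float64(-19.2))]
[[0.5516, -0.3157], [0.5215, -0.3054], [0.5284, -0.2797], [0.5618, -0.2878]] [ 0.5408 -0.2971] [(np.float64(0.0319), np.float64(161.2)), (np.float64(0.0266), np.float64(74.8)), (np.float64(0.0344), np.float64(-13.8)), (np.float64(0.0296), np.float64(-110.1))]
(array([ 0.54032404, -0.30065038,  0.19123489]), [array([-0.54179765,  0.37774056]), array([-0.82055678, -0.10327548])])
fork
[[0.6036, -0.2831], [0.5911, -0.3446], [0.4949, -0.3257], [0.5081, -0.2617]] [(np.float64(0.0628), np.float64(-101.5)), (np.float64(0.098), np.float64(168.9)), (np.float64(0.0653), np.float64(78.4)), (np.float64(0.0979), np.float64(-12.6))]
seat top [ 0.53964923 -0.30173628] [ 0.59733245 -0.31387569] -11.884456851884377
```

```bash
cat > go.py <<'E'
from h import *
def need(pos,R=None,xyaw=None):
    o=bot.get_obs();Rc=Rot.from_quat(o['tool_rot'])
    if xyaw is not None: R=Rot.from_euler('z',xyaw,degrees=True)*Rot.from_euler('x',180,degrees=True)
    if R is None:R=Rc
    rv=(Rc.inv()*R).as_rotvec()
    d=np.array(pos)-o['eef_pos']
    print('t',round(o['clock'],2),'pos',o['eef_pos'].round(4),'w',round(o['grip_width'],4),'F',o['ft_force'].round(2),'j',o['joint_pos'].round(2))
    print('turn units',(rv/.15).round(3),'| shift units before turn',(Rc.inv().apply(d)/.025).round(3),'after',(R.inv().apply(d)/.025).round(3))
E
python3 -c "
from go import *
need([.540,-.300,.25],xyaw=-12.3)"
```

```text
t 0.8 pos [ 0.1941 -0.4608  0.2503] w 0.0854 F [-0.06 -1.16  0.31] j [-1.17  0.24  0.01  1.34 -0.    1.57]
turn units [0.   0.   4.09] | shift units before turn [ 1.5246e+01 -5.5500e-01  1.2000e-02] after [12.147 -9.231  0.013]
```

```bash
python3 -m handwheel '[{"az":0.5},{"az":0.8},{"az":0.8},{"az":0.8},{"az":0.7},{"az":0.49}]' 1
python3 -m handwheel '[{"dx":0.4,"dy":-0.3},{"dx":0.9,"dy":-0.7},{"dx":1,"dy":-0.8},{"dx":1,"dy":-0.8},{"dx":1,"dy":-0.8},{"dx":1,"dy":-0.8},{"dx":1,"dy":-0.8},{"dx":1,"dy":-0.8},{"dx":1,"dy":-0.8},{"dx":1,"dy":-0.8},{"dx":1,"dy":-0.8},{"dx":1,"dy":-0.6}]'
python3 -c "
from go import *
need([.540,-.300,.25],xyaw=-12.3)"
```

```text
t 0.8 pos [ 0.1941 -0.4608  0.2503] w 0.0854 F [-0.06 -1.16  0.31] j [-1.17  0.24  0.01  1.34 -0.    1.57]
turn units [0.   0.   4.09] | shift units before turn [ 1.5246e+01 -5.5500e-01  1.2000e-02] after [12.147 -9.231  0.013]invalid input
invalid input
```

```bash
python3 -m handwheel '[{"dx":0,"dy":0,"dz":0,"ax":0,"ay":0,"az":0.5},{"dx":0,"dy":0,"dz":0,"ax":0,"ay":0,"az":0.8},{"dx":0,"dy":0,"dz":0,"ax":0,"ay":0,"az":0.8},{"dx":0,"dy":0,"dz":0,"ax":0,"ay":0,"az":0.8},{"dx":0,"dy":0,"dz":0,"ax":0,"ay":0,"az":0.7},{"dx":0,"dy":0,"dz":0,"ax":0,"ay":0,"az":0.49}]' 1
```

```text
clock: 1.4
eef_pos: [0.1942, -0.4608, 0.2503]
tool_rot: [0.994, -0.109, 0.0, 0.0]
ft_force: [-0.4, 0.7, 0.1]
grip_width: 0.0852
```

```bash
python3 -m handwheel '[{"dx":0.4,"dy":-0.3,"dz":0,"ax":0,"ay":0,"az":0},{"dx":0.9,"dy":-0.7,"dz":0,"ax":0,"ay":0,"az":0},{"dx":1,"dy":-0.8,"dz":0,"ax":0,"ay":0,"az":0},{"dx":1,"dy":-0.8,"dz":0,"ax":0,"ay":0,"az":0},{"dx":1,"dy":-0.8,"dz":0,"ax":0,"ay":0,"az":0},{"dx":1,"dy":-0.8,"dz":0,"ax":0,"ay":0,"az":0},{"dx":1,"dy":-0.8,"dz":0,"ax":0,"ay":0,"az":0},{"dx":1,"dy":-0.8,"dz":0,"ax":0,"ay":0,"az":0},{"dx":1,"dy":-0.8,"dz":0,"ax":0,"ay":0,"az":0},{"dx":1,"dy":-0.8,"dz":0,"ax":0,"ay":0,"az":0},{"dx":1,"dy":-0.8,"dz":0,"ax":0,"ay":0,"az":0},{"dx":1,"dy":-0.6,"dz":0,"ax":0,"ay":0,"az":0}]'
python3 -c "
from go import *
need([.540,-.300,.25],xyaw=-12.3)"
```

```text
clock: 2.6
eef_pos: [0.5188, -0.3039, 0.2503]
tool_rot: [0.994, -0.106, 0.0, -0.0]
ft_force: [0.8, -0.3, -0.2]
grip_width: 0.0856
t 2.6 pos [ 0.5188 -0.3039  0.2503] w 0.0856 F [ 0.78 -0.3  -0.23] j [-0.53  0.45  0.3   1.42  0.    2.82]
turn units [-0.003 -0.001  0.022] | shift units before turn [ 0.796 -0.332  0.014] after [ 0.795 -0.335  0.014]
```

```bash
python3 -m handwheel '[{"dx":0.4,"dy":-0.16,"dz":0,"ax":0,"ay":0,"az":0.02},{"dx":0.4,"dy":-0.17,"dz":0,"ax":0,"ay":0,"az":0},{"dx":0,"dy":0,"dz":0,"ax":0,"ay":0,"az":0},{"dx":0,"dy":0,"dz":0,"ax":0,"ay":0,"az":0}]'
python3 - <<'E'
from go import *
need([.540,-.300,.167],xyaw=-12.3)
p=bot.camera('scene');im=cv2.cvtColor(p['img'],cv2.COLOR_RGB2BGR)[110:230,70:230];a=cv2.resize(im,(640,480),interpolation=cv2.INTER_CUBIC)
cv2.imwrite('pics/g1.png',a)
E
```

```text
clock: 3.0
eef_pos: [0.5377, -0.3026, 0.2502]
tool_rot: [0.994, -0.109, -0.0, 0.0]
ft_force: [-0.0, 0.5, 0.0]
grip_width: 0.0854
t 3.0 pos [ 0.5377 -0.3026  0.2502] w 0.0854 F [-0.01  0.49  0.04] j [-0.51  0.48  0.35  1.44 -0.    2.85]
turn units [ 0.001  0.005 -0.023] | shift units before turn [ 0.07  -0.12   3.329] after [ 0.068 -0.119  3.329]
```

View pics/g1.png

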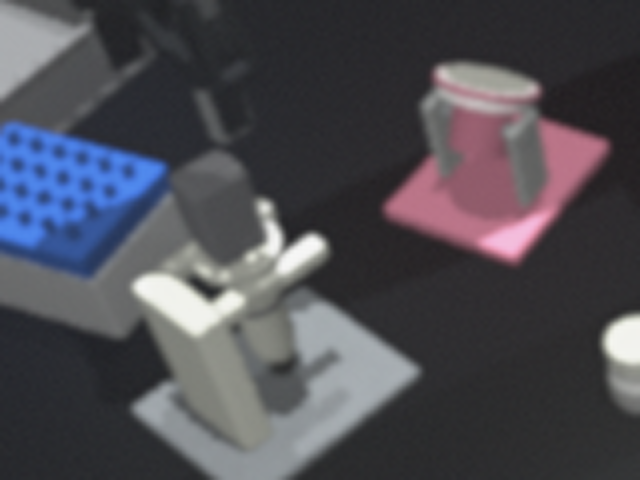

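```bash
python3 - <<'E'
from go import *
p=bot.camera('scene');o=bot.get_obs();R=Rot.from_quat(o['tool_rot'])
im=cv2.cvtColor(p['img'],cv2.COLOR_RGB2BGR);im=np.clip(im.astype(float)*2,0,255).astype(np.uint8)[80:230,70:270];a=cv2.resize(im,(800,600),interpolation=cv2.INTER_CUBIC)
for q,c in (([0,0,0],(0,0,255)),([0,.043,.006],(0,255,0)),([0,-.043,.006],(0,255,255)),([0,0,-.06],(255,0,255))):
    u=(proj(p,o['eef_pos']+R.apply(q))[0]-[70,80]+.5)*4;print(q,u);cv2.circle(a,tuple(int(x) for x in u),5,c,-1)
cv2.imwrite('pics/g2.png',a)
E
```

```text
[0, 0, 0] [172.19857717 206.41123792]
[0, 0.043, 0.006] [127.08299938 182.26052799]
[0, -0.043, 0.006] [226.11335989 249.08104951]
[0, 0, -0.06] [135.3786333  114.75735473]
```

View pics/g2.png

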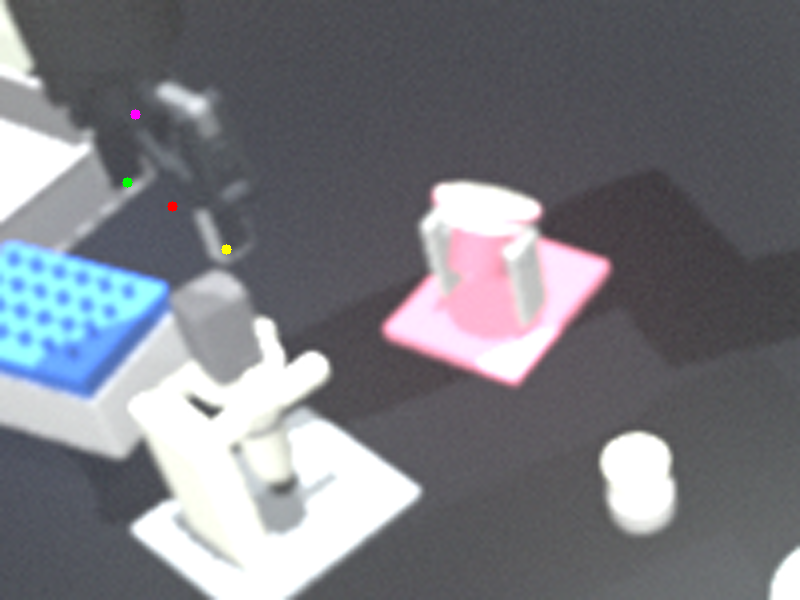

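```bash
python3 -m handwheel '[{"dx":0.07,"dy":-0.11,"dz":0.3,"ax":0,"ay":0,"az":-0.02},{"dx":0,"dy":0,"dz":0.6,"ax":0,"ay":0,"az":0},{"dx":0,"dy":0,"dz":0.6,"ax":0,"ay":0,"az":0},{"dx":0,"dy":0,"dz":0.6,"ax":0,"ay":0,"az":0},{"dx":0,"dy":0,"dz":0.5,"ax":0,"ay":0,"az":0},{"dx":0,"dy":0,"dz":0.4,"ax":0,"ay":0,"az":0},{"dx":0,"dy":0,"dz":0.33,"ax":0,"ay":0,"az":0},{"dx":0,"dy":0,"dz":0,"ax":0,"ay":0,"az":0},{"dx":0,"dy":0,"dz":0,"ax":0,"ay":0,"az":0}]'
python3 - <<'E'
from go import *
need([.540,-.300,.167],xyaw=-12.3)
p=bot.camera('scene')
im=cv2.cvtColor(p['img'],cv2.COLOR_RGB2BGR);im=np.clip(im.astype(float)*1.7,0,255).astype(np.uint8)[110:230,70:230];a=cv2.resize(im,(640,480),interpolation=cv2.INTER_CUBIC)
cv2.imwrite('pics/g3.png',a)
E
```

```text
clock: 4.0
eef_pos: [0.5408, -0.3, 0.1673]
tool_rot: [0.994, -0.107, 0.0, 0.0]
ft_force: [-0.0, 0.4, 0.7]
grip_width: 0.0852
t 4.0 pos [ 0.5408 -0.3     0.1673] w 0.0852 F [-0.05  0.44  0.66] j [-0.51  0.52  0.2   1.25  0.    2.85]
turn units [ 0.    -0.002 -0.001] | shift units before turn [-0.03   0.005  0.011] after [-0.03   0.005  0.011]
```

View pics/g3.png

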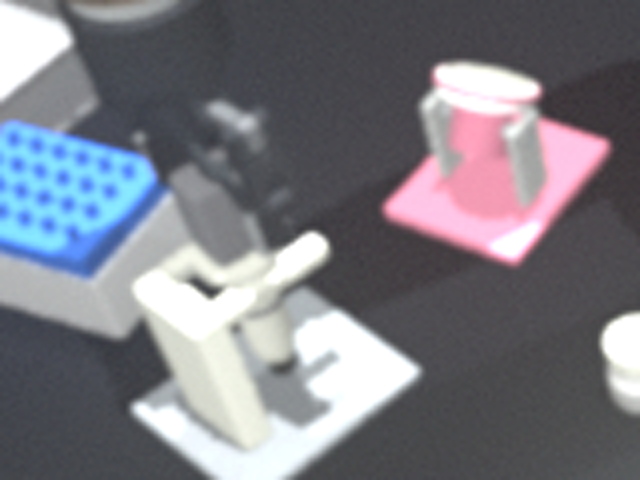

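The jaws straddle the handle, so I close them.

```bash
python3 -m handwheel '[{"dx":0,"dy":0,"dz":0,"ax":0,"ay":0,"az":0},{"dx":0,"dy":0,"dz":0,"ax":0,"ay":0,"az":0},{"dx":0,"dy":0,"dz":0,"ax":0,"ay":0,"az":0},{"dx":0,"dy":0,"dz":0,"ax":0,"ay":0,"az":0},{"dx":0,"dy":0,"dz":0,"ax":0,"ay":0,"az":0},{"dx":0,"dy":0,"dz":0,"ax":0,"ay":0,"az":0},{"dx":0,"dy":0,"dz":0,"ax":0,"ay":0,"az":0},{"dx":0,"dy":0,"dz":0,"ax":0,"ay":0,"az":0},{"dx":0,"dy":0,"dz":0,"ax":0,"ay":0,"az":0},{"dx":0,"dy":0,"dz":0,"ax":0,"ay":0,"az":0}]' -1
python3 -m handwheel '[{"dx":0,"dy":0,"dz":-0.1,"ax":0,"ay":0,"az":0},{"dx":0,"dy":0,"dz":-0.2,"ax":0,"ay":0,"az":0},{"dx":0,"dy":0,"dz":-0.3,"ax":0,"ay":0,"az":0},{"dx":0,"dy":0,"dz":-0.4,"ax":0,"ay":0,"az":0},{"dx":0,"dy":0,"dz":-0.2,"ax":0,"ay":0,"az":0},{"dx":0,"dy":0,"dz":0,"ax":0,"ay":0,"az":0},{"dx":0,"dy":0,"dz":0,"ax":0,"ay":0,"az":0}]'
python3 - <<'E'
from go import *
need([.540,-.300,.30],xyaw=-12.3)
p=bot.camera('scene')
im=cv2.cvtColor(p['img'],cv2.COLOR_RGB2BGR);im=np.clip(im.astype(float)*1.7,0,255).astype(np.uint8)[110:230,70:230];a=cv2.resize(im,(640,480),interpolation=cv2.INTER_CUBIC)
cv2.imwrite('pics/g4.png',a)
E
```

```text
clock: 5.05
eef_pos: [0.5409, -0.3002, 0.1676]
tool_rot: [0.994, -0.107, 0.0, 0.0]
ft_force: [-0.7, -0.7, 4.8]
grip_width: 0.03
clock: 5.75
eef_pos: [0.5407, -0.3, 0.1973]
tool_rot: [0.994, -0.107, 0.0, 0.0]
ft_force: [0.7, 0.4, -2.3]
grip_width: 0.0301
t 5.75 pos [ 0.5407 -0.3     0.1973] w 0.0301 F [ 0.73  0.37 -2.35] j [-0.51  0.5   0.25  1.32 -0.    2.85]
turn units [ 0.001 -0.003 -0.   ] | shift units before turn [-0.027  0.007 -4.108] after [-0.029  0.006 -4.108]
```

View pics/g4.png

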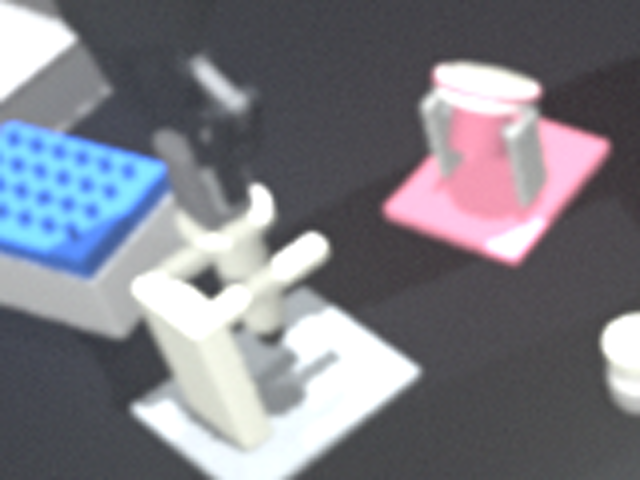

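```bash
python3 -m handwheel '[{"dx":0,"dy":0,"dz":-0.3,"ax":0,"ay":0,"az":0},{"dx":0,"dy":0,"dz":-0.6,"ax":0,"ay":0,"az":0},{"dx":0,"dy":0,"dz":-0.7,"ax":0,"ay":0,"az":0},{"dx":0,"dy":0,"dz":-0.8,"ax":0,"ay":0,"az":0},{"dx":0,"dy":0,"dz":-0.8,"ax":0,"ay":0,"az":0},{"dx":0,"dy":0,"dz":-0.7,"ax":0,"ay":0,"az":0},{"dx":0,"dy":0,"dz":-0.4,"ax":0,"ay":0,"az":0},{"dx":0,"dy":0,"dz":-0.2,"ax":0,"ay":0,"az":0},{"dx":0,"dy":0,"dz":0,"ax":0,"ay":0,"az":0}]'
cat > press.py <<'E'
from go import *
L=np.array([.5925,-.0157,.093]);th,az=np.radians([33.2,196.7])
n=np.array([np.sin(th)*np.cos(az),np.sin(th)*np.sin(az),np.cos(th)])
z=-n;x=np.array([-np.cos(az),-np.sin(az),0]);x-=z*(x@z);x/=np.linalg.norm(x);y=np.cross(z,x)
R=Rot.from_matrix(np.c_[x,y,z])
import sys
if __name__=='__main__':
    s=float(sys.argv[1]);print(L+n*s);need(L+n*s,R)
E
python3 press.py 0.19
```

```text
clock: 6.7
eef_pos: [0.5408, -0.3, 0.3099]
tool_rot: [0.994, -0.107, 0.0, 0.0]
ft_force: [0.2, -1.4, -2.5]
grip_width: 0.0298
[ 0.49285101 -0.04559613  0.25198522]
t 6.7 pos [ 0.5408 -0.3     0.3099] w 0.0298 F [ 0.16 -1.4  -2.46] j [-0.51  0.48  0.5   1.59  0.    2.85]
turn units [ 0.98   3.775 -3.278] | shift units before turn [-4.043 -9.535  2.313] after [ -0.358 -10.299   2.535]
```

```bash
python3 -m handwheel '[{"dx":-0.1,"dy":-0.25,"dz":0,"ax":0,"ay":0,"az":0},{"dx":-0.25,"dy":-0.6,"dz":0,"ax":0,"ay":0,"az":0},{"dx":-0.4,"dy":-0.95,"dz":0,"ax":0,"ay":0,"az":0},{"dx":-0.4,"dy":-0.95,"dz":0,"ax":0,"ay":0,"az":0},{"dx":-0.4,"dy":-0.95,"dz":0,"ax":0,"ay":0,"az":0},{"dx":-0.4,"dy":-0.95,"dz":0,"ax":0,"ay":0,"az":0},{"dx":-0.4,"dy":-0.95,"dz":0,"ax":0,"ay":0,"az":0},{"dx":-0.4,"dy":-0.95,"dz":0,"ax":0,"ay":0,"az":0},{"dx":-0.4,"dy":-0.95,"dz":0,"ax":0,"ay":0,"az":0},{"dx":-0.4,"dy":-0.95,"dz":0,"ax":0,"ay":0,"az":0},{"dx":-0.35,"dy":-0.7,"dz":0,"ax":0,"ay":0,"az":0},{"dx":-0.14,"dy":-0.35,"dz":0,"ax":0,"ay":0,"az":0}]'
python3 press.py 0.19
```

```text
clock: 7.9
eef_pos: [0.4847, -0.0768, 0.3099]
tool_rot: [0.996, -0.085, 0.001, -0.012]
ft_force: [-0.1, -0.3, -2.0]
grip_width: 0.0296
[ 0.49285101 -0.04559613  0.25198522]
t 7.9 pos [ 0.4847 -0.0768  0.3099] w 0.0296 F [-0.1  -0.28 -1.97] j [-0.17  0.21  0.11  1.48  0.02  3.14]
turn units [ 0.732  3.761 -3.041] | shift units before turn [ 0.111 -1.226  2.348] after [-0.708 -1.101  2.305]
```

```bash
python3 -m handwheel '[{"dx":0,"dy":0,"dz":0,"ax":0.06,"ay":0.24,"az":-0.2},{"dx":0,"dy":0,"dz":0,"ax":0.12,"ay":0.48,"az":-0.4},{"dx":0,"dy":0,"dz":0,"ax":0.14,"ay":0.53,"az":-0.46},{"dx":0,"dy":0,"dz":0,"ax":0.14,"ay":0.53,"az":-0.46},{"dx":0,"dy":0,"dz":0,"ax":0.14,"ay":0.53,"az":-0.46},{"dx":0,"dy":0,"dz":0,"ax":0.14,"ay":0.53,"az":-0.46},{"dx":0,"dy":0,"dz":0,"ax":0.12,"ay":0.48,"az":-0.42},{"dx":0,"dy":0,"dz":0,"ax":0.08,"ay":0.3,"az":-0.27},{"dx":0,"dy":0,"dz":0,"ax":0.04,"ay":0.15,"az":-0.14},{"dx":0,"dy":0,"dz":0,"ax":0,"ay":0,"az":0},{"dx":0,"dy":0,"dz":0,"ax":0,"ay":0,"az":0}]'
python3 press.py 0.19
```

```text
clock: 9.0
eef_pos: [0.4858, -0.0778, 0.3102]
tool_rot: [0.944, 0.155, 0.285, -0.058]
ft_force: [-0.4, -0.1, -2.8]
grip_width: 0.0296
[ 0.49285101 -0.04559613  0.25198522]
t 9.0 pos [ 0.4858 -0.0778  0.3102] w 0.0296 F [-0.43 -0.11 -2.77] j [-0.38 -0.13 -0.38  0.85  0.39  2.53]
turn units [-0.268 -0.062  0.15 ] | shift units before turn [-0.737 -1.075  2.336] after [-0.74  -1.151  2.298]
```

```bash
python3 -m handwheel '[{"dx":0,"dy":0,"dz":0,"ax":-0.13,"ay":-0.03,"az":0.07},{"dx":0,"dy":0,"dz":0,"ax":-0.13,"ay":-0.03,"az":0.08},{"dx":-0.14,"dy":-0.25,"dz":0.3,"ax":0,"ay":0,"az":0},{"dx":-0.3,"dy":-0.45,"dz":0.7,"ax":0,"ay":0,"az":0},{"dx":-0.3,"dy":-0.45,"dz":0.8,"ax":0,"ay":0,"az":0},{"dx":0,"dy":0,"dz":0.5,"ax":0,"ay":0,"az":0},{"dx":0,"dy":0,"dz":0,"ax":0,"ay":0,"az":0},{"dx":0,"dy":0,"dz":0,"ax":0,"ay":0,"az":0},{"dx":0,"dy":0,"dz":0,"ax":0,"ay":0,"az":0}]'
python3 press.py 0.165
python3 - <<'E'
from press import *
import pickle
P={};o=bot.get_obs();Rc=Rot.from_quat(o['tool_rot'])
for nme in('scene','top'):
    p=bot.camera(nme);P[nme]=p
    tip=o['eef_pos']+Rc.apply([0,0,.145])
    a=proj(p,tip)[0];b=proj(p,L)[0];print(nme,'tip',a,'lid',b)
    x0,y0=int(b[0]-40),int(b[1]-40)
    c=cv2.cvtColor(p['img'],cv2.COLOR_RGB2BGR)[y0:y0+70,x0:x0+80];c=cv2.resize(c,None,fx=8,fy=8,interpolation=cv2.INTER_CUBIC)
    for q,col in((a,(0,0,255)),(b,(0,255,0))):cv2.circle(c,tuple(int(t) for t in (q-[x0,y0]+.5)*8),3,col,-1)
    cv2.imwrite(f'pics/pre_{nme}.png',c)
pickle.dump(P,open('P1.pkl','wb'))
E
```

```text
clock: 9.9
eef_pos: [0.4933, -0.0451, 0.2528]
tool_rot: [0.948, 0.14, 0.284, -0.042]
ft_force: [0.0, -0.3, -2.3]
grip_width: 0.0303
[ 0.50596272 -0.04166243  0.23106611]
t 9.9 pos [ 0.4933 -0.0451  0.2528] w 0.0303 F [ 0.05 -0.29 -2.26] j [-0.26 -0.11 -0.53  0.64  0.29  2.67]
turn units [-0.009 -0.015  0.01 ] | shift units before turn [-0.038  0.015  1.016] after [-0.035  0.014  1.016]
scene tip [222.5981008  221.77499762] lid [221.38677903 241.00898578]
top tip [306.73183713 185.09967599] lid [303.87038931 179.66394359]
```

View pics/pre_scene.png

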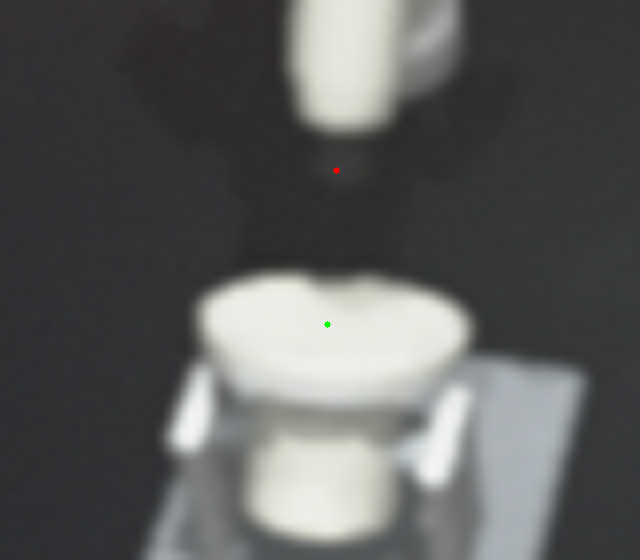

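View pics/pre_top.png

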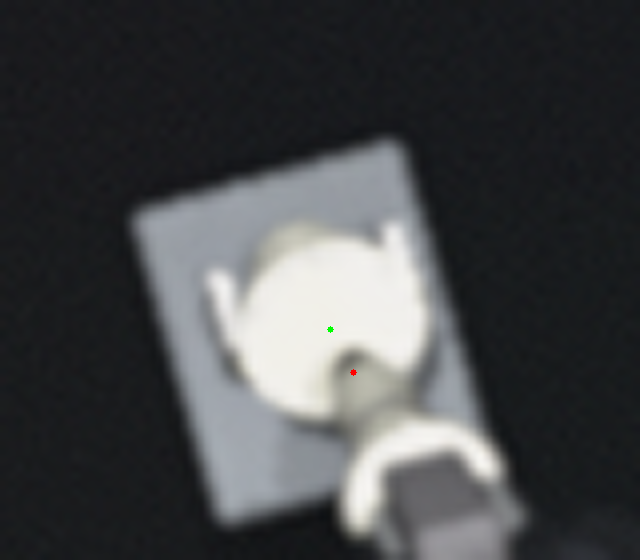

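```bash
python3 -m handwheel '[{"dx":-0.04,"dy":0.01,"dz":0.2,"ax":0,"ay":-0.015,"az":0},{"dx":0,"dy":0,"dz":0.4,"ax":0,"ay":0,"az":0},{"dx":0,"dy":0,"dz":0.4,"ax":0,"ay":0,"az":0},{"dx":0,"dy":0,"dz":0.2,"ax":0,"ay":0,"az":0},{"dx":0,"dy":0,"dz":0.1,"ax":0,"ay":0,"az":0},{"dx":0,"dy":0,"dz":0,"ax":0,"ay":0,"az":0},{"dx":0,"dy":0,"dz":0,"ax":0,"ay":0,"az":0},{"dx":0,"dy":0,"dz":0,"ax":0,"ay":0,"az":0}]'
cat > look.py <<'E'
from press import *
import sys
o=bot.get_obs();Rc=Rot.from_quat(o['tool_rot']);need(L+n*.139,R);print('axial F',Rc.inv().apply(o['ft_force']).round(2),'nominal dist',((o['eef_pos']-L)@n).round(4), 'tau',o['ft_torque'].round(3))
p=bot.camera('scene');b=proj(p,L)[0];x0,y0=int(b[0]-30),int(b[1]-40)
c=cv2.cvtColor(p['img'],cv2.COLOR_RGB2BGR)[y0:y0+60,x0:x0+60];c=cv2.resize(c,None,fx=8,fy=8,interpolation=cv2.INTER_CUBIC)
p=bot.camera('top');b=proj(p,L)[0];x0,y0=int(b[0]-18),int(b[1]-25)
d=cv2.cvtColor(p['img'],cv2.COLOR_RGB2BGR)[y0:y0+60,x0:x0+40];d=cv2.resize(d,None,fx=8,fy=8,interpolation=cv2.INTER_CUBIC)
cv2.imwrite(sys.argv[1],np.hstack([c,d]))
E
python3 look.py pics/l1.png
```

```text
clock: 10.8
eef_pos: [0.5092, -0.0405, 0.2245]
tool_rot: [0.948, 0.14, 0.282, -0.042]
ft_force: [0.7, 0.1, -2.9]
grip_width: 0.0301
t 10.8 pos [ 0.5092 -0.0405  0.2245] w 0.0301 F [ 0.69  0.07 -2.9 ] j [-0.23 -0.05 -0.56  0.55  0.28  2.69]
turn units [-0.011  0.004  0.008] | shift units before turn [0.029 0.01  0.744] after [0.028 0.008 0.744]
axial F [-1.02  0.14  2.8 ] nominal dist 0.1576 tau [-0.262  0.829  0.023]
```

View pics/l1.png

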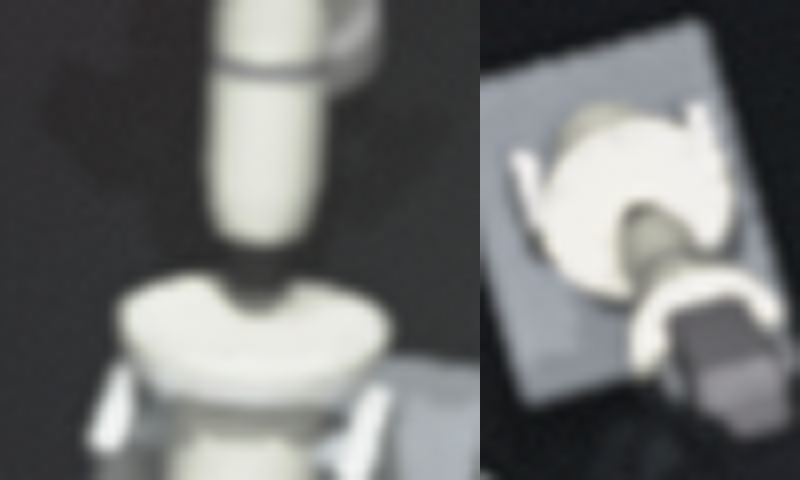

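```bash
python3 -m handwheel '[{"dx":0.02,"dy":0.01,"dz":0.12,"ax":-0.01,"ay":0,"az":0},{"dx":0,"dy":0,"dz":0.12,"ax":0,"ay":0,"az":0},{"dx":0,"dy":0,"dz":0.08,"ax":0,"ay":0,"az":0},{"dx":0,"dy":0,"dz":0,"ax":0,"ay":0,"az":0},{"dx":0,"dy":0,"dz":0,"ax":0,"ay":0,"az":0},{"dx":0,"dy":0,"dz":0,"ax":0,"ay":0,"az":0}]'
python3 look.py pics/l2.png
python3 -m handwheel '[{"dx":0,"dy":0,"dz":0.04,"ax":0,"ay":0,"az":0},{"dx":0,"dy":0,"dz":0.04,"ax":0,"ay":0,"az":0},{"dx":0,"dy":0,"dz":0,"ax":0,"ay":0,"az":0},{"dx":0,"dy":0,"dz":0,"ax":0,"ay":0,"az":0}]'
python3 -m handwheel '[{"dx":0,"dy":0,"dz":0.04,"ax":0,"ay":0,"az":0},{"dx":0,"dy":0,"dz":0.04,"ax":0,"ay":0,"az":0},{"dx":0,"dy":0,"dz":0,"ax":0,"ay":0,"az":0},{"dx":0,"dy":0,"dz":0,"ax":0,"ay":0,"az":0}]'
python3 look.py pics/l3.png
```

```text
clock: 11.5
eef_pos: [0.5137, -0.0393, 0.2177]
tool_rot: [0.948, 0.14, 0.282, -0.041]
ft_force: [0.2, -0.7, -3.3]
grip_width: 0.0302
t 11.5 pos [ 0.5137 -0.0393  0.2177] w 0.0302 F [ 0.19 -0.71 -3.26] j [-0.23 -0.04 -0.56  0.53  0.27  2.7 ]
turn units [-0.003  0.008  0.007] | shift units before turn [0.021 0.002 0.414] after [0.021 0.002 0.414]
axial F [-1.79  0.73  2.72] nominal dist 0.1494 tau [-0.272  0.846  0.014]
clock: 12.0
eef_pos: [0.5149, -0.039, 0.2162]
tool_rot: [0.948, 0.14, 0.282, -0.041]
ft_force: [-1.3, -0.6, -1.0]
grip_width: 0.0302
clock: 12.4
eef_pos: [0.5159, -0.0387, 0.2145]
tool_rot: [0.948, 0.14, 0.282, -0.041]
ft_force: [-1.7, -1.1, -0.6]
grip_width: 0.0301
t 12.4 pos [ 0.5159 -0.0387  0.2145] w 0.0301 F [-1.66 -1.13 -0.58] j [-0.22 -0.03 -0.57  0.52  0.27  2.7 ]
turn units [-0.002  0.007  0.008] | shift units before turn [0.016 0.001 0.257] after [0.016 0.001 0.257]
axial F [-1.92  0.6  -0.56] nominal dist 0.1454 tau [-0.288  0.804 -0.022]
```

View pics/l3.png

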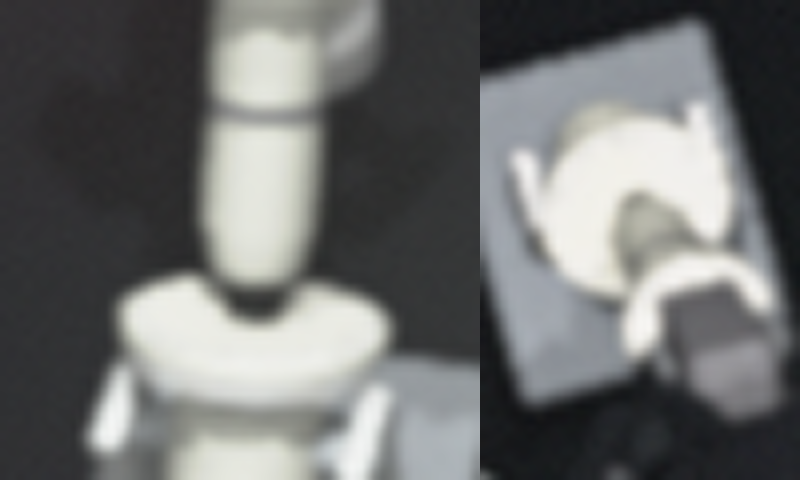

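```bash
python3 -m handwheel '[{"dx":0.01,"dy":0,"dz":0.05,"ax":0,"ay":0,"az":0},{"dx":0,"dy":0,"dz":0.05,"ax":0,"ay":0,"az":0},{"dx":0,"dy":0,"dz":0,"ax":0,"ay":0,"az":0},{"dx":0,"dy":0,"dz":0,"ax":0,"ay":0,"az":0},{"dx":0,"dy":0,"dz":0,"ax":0,"ay":0,"az":0},{"dx":0,"dy":0,"dz":0,"ax":0,"ay":0,"az":0}]'
python3 look.py pics/l4.png
```

```text
clock: 13.1
eef_pos: [0.5173, -0.0382, 0.2124]
tool_rot: [0.948, 0.14, 0.282, -0.041]
ft_force: [-2.1, -0.4, 1.8]
grip_width: 0.0295
t 13.1 pos [ 0.5173 -0.0382  0.2124] w 0.0295 F [-2.08 -0.43  1.77] j [-0.22 -0.02 -0.57  0.51  0.27  2.7 ]
turn units [-0.002  0.008  0.007] | shift units before turn [0.011 0.002 0.156] after [0.01  0.001 0.156]
axial F [-0.81 -0.19 -2.64] nominal dist 0.1429 tau [-0.339  0.911 -0.034]
```

View pics/l4.png

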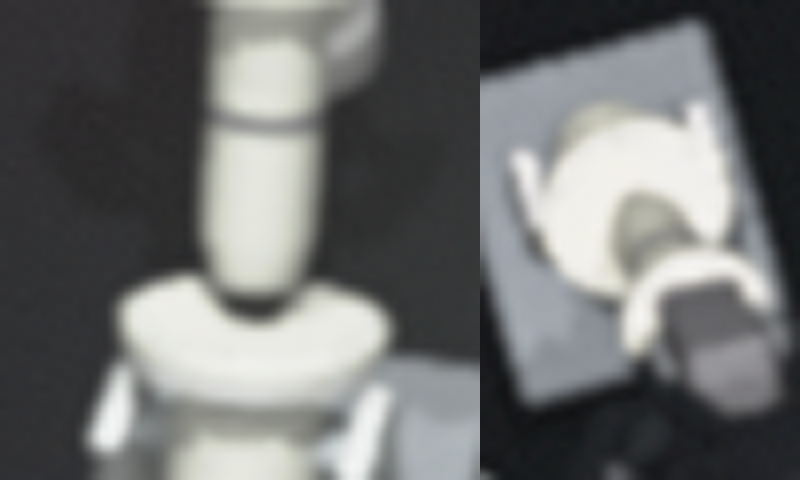

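```bash
python3 -m handwheel '[{"dx":0,"dy":0,"dz":0,"ax":0,"ay":0,"az":0},{"dx":0,"dy":0,"dz":0,"ax":0,"ay":0,"az":0},{"dx":0,"dy":0,"dz":0,"ax":0,"ay":0,"az":0},{"dx":0,"dy":0,"dz":0,"ax":0,"ay":0,"az":0},{"dx":0,"dy":0,"dz":0,"ax":0,"ay":0,"az":0},{"dx":0,"dy":0,"dz":0,"ax":0,"ay":0,"az":0},{"dx":0,"dy":0,"dz":0,"ax":0,"ay":0,"az":0},{"dx":0,"dy":0,"dz":0,"ax":0,"ay":0,"az":0},{"dx":0,"dy":0,"dz":0,"ax":0,"ay":0,"az":0},{"dx":0,"dy":0,"dz":0,"ax":0,"ay":0,"az":0},{"dx":0,"dy":0,"dz":0,"ax":0,"ay":0,"az":0},{"dx":0,"dy":0,"dz":0,"ax":0,"ay":0,"az":0}]'
python3 look.py pics/l5.png
python3 -m handwheel '[{"dx":0,"dy":0,"dz":0,"ax":0,"ay":0,"az":0},{"dx":0,"dy":0,"dz":0,"ax":0,"ay":0,"az":0},{"dx":0,"dy":0,"dz":0,"ax":0,"ay":0,"az":0},{"dx":0,"dy":0,"dz":0,"ax":0,"ay":0,"az":0},{"dx":0,"dy":0,"dz":0,"ax":0,"ay":0,"az":0},{"dx":0,"dy":0,"dz":0,"ax":0,"ay":0,"az":0},{"dx":0,"dy":0,"dz":0,"ax":0,"ay":0,"az":0},{"dx":0,"dy":0,"dz":0,"ax":0,"ay":0,"az":0},{"dx":0,"dy":0,"dz":0,"ax":0,"ay":0,"az":0},{"dx":0,"dy":0,"dz":0,"ax":0,"ay":0,"az":0},{"dx":0,"dy":0,"dz":0,"ax":0,"ay":0,"az":0},{"dx":0,"dy":0,"dz":0,"ax":0,"ay":0,"az":0}]'
python3 - <<'E'
from press import *
import pickle
# measure barrel edges direction + tip using images now
P={}
o=bot.get_obs();Rc=Rot.from_quat(o['tool_rot'])
for nme in('scene','top'):
    p=bot.camera(nme);P[nme]=p
    c=cv2.cvtColor(p['img'],cv2.COLOR_RGB2BGR);b=proj(p,L)[0];x0,y0=int(b[0]-25),int(b[1]-35)
    c=cv2.resize(c[y0:y0+50,x0:x0+50],None,fx=12,fy=12,interpolation=cv2.INTER_CUBIC)
    # draw wand axis and model: barrel silhouettes at r=15 from 42..~120, tip disc at nose end (lid dist), lid circle
    def dots(X,col):
        for q in proj(p,X):cv2.circle(c,tuple(int(t) for t in (q-[x0,y0]+.5)*12),1,col,-1)
    t=np.linspace(0,2*np.pi,60)[:,None];a1,a2=np.array([1,0,0]),np.array([0,1,0])
    ring=lambda r,z:o['eef_pos']+Rc.apply(r*(np.cos(t)*a1+np.sin(t)*a2)+np.array([0,0,z]))
    dots(ring(.0085,.139),(0,0,255));dots(ring(.012,.127),(255,0,255))
    Lc=L+n*.004
    dots(Lc+.036*(np.cos(t)*x+np.sin(t)*y),(0,200,0))
    cv2.imwrite(f'pics/m_{nme}.png',c)
E
```

```text
clock: 14.4
eef_pos: [0.5173, -0.0382, 0.2124]
tool_rot: [0.948, 0.14, 0.282, -0.041]
ft_force: [-1.7, -1.1, 0.5]
grip_width: 0.0297
t 14.4 pos [ 0.5173 -0.0382  0.2124] w 0.0297 F [-1.69 -1.05  0.48] j [-0.22 -0.02 -0.57  0.51  0.27  2.7 ]
turn units [-0.003  0.008  0.007] | shift units before turn [0.01  0.002 0.155] after [0.01  0.002 0.155]
axial F [-1.35  0.52 -1.45] nominal dist 0.1429 tau [-0.389  0.812 -0.122]
clock: 15.7
eef_pos: [0.5174, -0.0382, 0.2124]
tool_rot: [0.948, 0.14, 0.282, -0.041]
ft_force: [-2.9, -1.1, 0.4]
grip_width: 0.0299
```

View pics/m_scene.png

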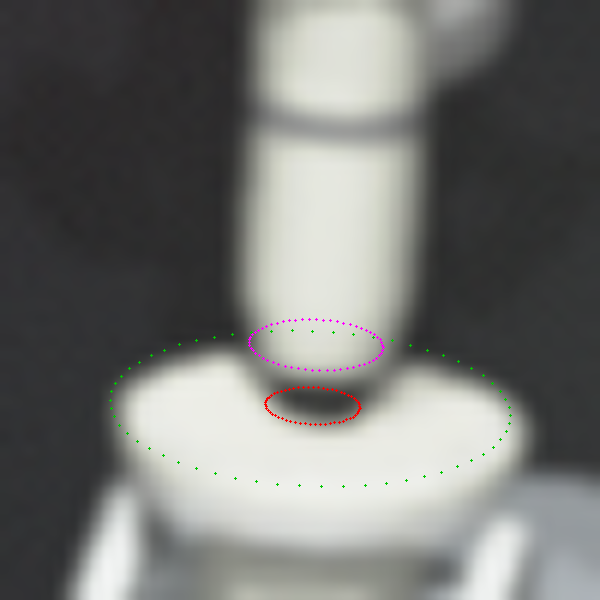

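View pics/m_top.png

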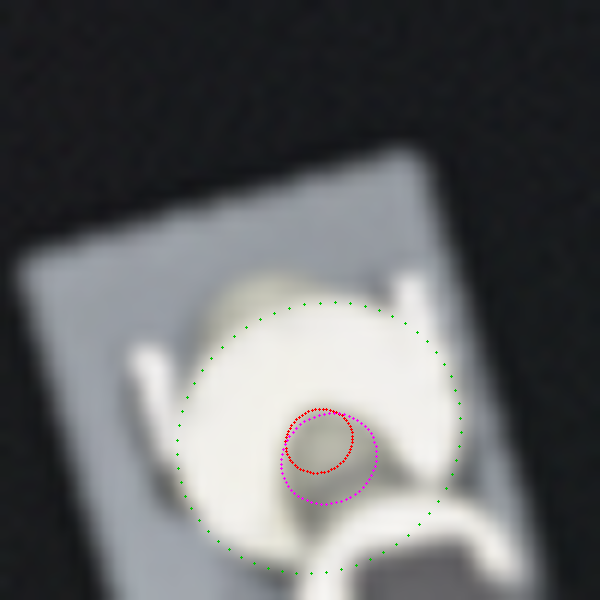

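```bash
cat > f4.py <<'E'
from fit import *
az=np.radians(196.6)
tip=None
from workcell import bot
o=bot.get_obs();Rc=Rot.from_quat(o['tool_rot']);tip=o['eef_pos']+Rc.apply([0,0,.1395]);w=-Rc.apply([0,0,1])
for sh in ([0,0],[.6,.3],[.6,.6],[.6,.9]):
  for tt in ([0,0],[.2,-.2]):
    def f(y):
        oo=[]
        for p,e,s in ((T,et,tt),(S,es,sh),(S,low,sh)):
            q=proj(p,circ(y[:5]))+s
            dd=np.linalg.norm(e[:,None]-q[None],axis=2);k=dd.argmin(1);c=q.mean(0)
            oo.append(dd.min(1)*np.sign(np.linalg.norm(e-c,axis=1)-np.linalg.norm(q[k]-c,axis=1))*(2 if e is low else 1))
        return np.concatenate(oo+[[(y[4]-az)/.05]])
    s=least_squares(f,[.59,-.015,.093,.57,az],x_scale=[.01,.01,.01,.1,.1],diff_step=1e-3,loss='soft_l1',f_scale=.5)
    t,a=s.x[3:];n=np.array([np.sin(t)*np.cos(a),np.sin(t)*np.sin(a),np.cos(t)]);D=tip-s.x[:3];h=D@n;lat=D-h*n
    dn=np.array([np.cos(a),np.sin(a),0])
    print(sh,tt,s.cost.round(2),s.x[:3].round(4),np.degrees(s.x[3:]).round(1),'h',h.round(4),'front',(lat@dn/np.cos(t)).round(4),'side',(D@np.array([-dn[1],dn[0],0])).round(4),'ang',np.degrees(np.arccos(w@n)).round(1))
E
python3 f4.py|tail -8
```

```text
[0, 0] [0, 0] 1.61 [ 0.5924 -0.0157  0.093 ] [ 33.2 197.1] h 0.0033 front 0.0004 side -0.0001 ang 0.2
[0, 0] [0.2, -0.2] 1.21 [ 0.5919 -0.0152  0.0926] [ 33.2 196.6] h 0.0035 front -0.0001 side 0.0005 ang 0.1
[0.6, 0.3] [0, 0] 1.03 [ 0.5923 -0.0158  0.094 ] [ 33.3 196.3] h 0.0025 front 0.0008 side -0.0001 ang 0.3
[0.6, 0.3] [0.2, -0.2] 0.97 [ 0.5918 -0.0153  0.0937] [ 33.6 195.7] h 0.0025 front 0.0003 side 0.0005 ang 0.7
[0.6, 0.6] [0, 0] 1.01 [ 0.5922 -0.0157  0.095 ] [ 33.4 196.3] h 0.0015 front 0.0013 side -0.0 ang 0.3
[0.6, 0.6] [0.2, -0.2] 0.96 [ 0.5917 -0.0154  0.0946] [ 33.5 196. ] h 0.0017 front 0.0007 side 0.0004 ang 0.5
[0.6, 0.9] [0, 0] 1.01 [ 0.592  -0.0156  0.096 ] [ 33.3 196.3] h 0.0006 front 0.0017 side 0.0001 ang 0.3
[0.6, 0.9] [0.2, -0.2] 0.94 [ 0.5915 -0.0153  0.0956] [ 33.5 195.9] h 0.0008 front 0.0011 side 0.0006 ang 0.6
```

```bash
python3 -m handwheel '[{"dx":0,"dy":0,"dz":-0.1,"ax":0,"ay":0,"az":0},{"dx":0,"dy":0,"dz":-0.3,"ax":0,"ay":0,"az":0},{"dx":0,"dy":0,"dz":-0.6,"ax":0,"ay":0,"az":0},{"dx":0,"dy":0,"dz":-0.8,"ax":0,"ay":0,"az":0},{"dx":0,"dy":0,"dz":-0.9,"ax":0,"ay":0,"az":0},{"dx":0,"dy":0,"dz":-0.8,"ax":0,"ay":0,"az":0},{"dx":0,"dy":0,"dz":-0.6,"ax":0,"ay":0,"az":0},{"dx":0,"dy":0,"dz":-0.3,"ax":0,"ay":0,"az":0},{"dx":0,"dy":0,"dz":-0.1,"ax":0,"ay":0,"az":0}]'
python3 -c "
from go import *
need([.500,-.290,.31],xyaw=-12.3)"
```

```text
clock: 16.7
eef_pos: [0.4582, -0.0559, 0.3073]
tool_rot: [0.948, 0.14, 0.282, -0.041]
ft_force: [-0.4, -0.4, -2.5]
grip_width: 0.0299
t 16.7 pos [ 0.4582 -0.0559  0.3073] w 0.0299 F [-0.42 -0.43 -2.51] j [-0.31 -0.21 -0.46  0.83  0.32  2.61]
turn units [-0.976 -3.777  3.286] | shift units before turn [-0.862  9.448 -0.689] after [ 3.629  8.792 -0.109]
```

```bash
python3 -m handwheel '[{"dx":-0.03,"dy":0.3,"dz":-0.02,"ax":0,"ay":0,"az":0},{"dx":-0.06,"dy":0.6,"dz":-0.04,"ax":0,"ay":0,"az":0},{"dx":-0.09,"dy":0.95,"dz":-0.07,"ax":0,"ay":0,"az":0},{"dx":-0.09,"dy":0.95,"dz":-0.07,"ax":0,"ay":0,"az":0},{"dx":-0.09,"dy":0.95,"dz":-0.07,"ax":0,"ay":0,"az":0},{"dx":-0.09,"dy":0.95,"dz":-0.07,"ax":0,"ay":0,"az":0},{"dx":-0.09,"dy":0.95,"dz":-0.07,"ax":0,"ay":0,"az":0},{"dx":-0.09,"dy":0.95,"dz":-0.07,"ax":0,"ay":0,"az":0},{"dx":-0.09,"dy":0.95,"dz":-0.07,"ax":0,"ay":0,"az":0},{"dx":-0.08,"dy":0.9,"dz":-0.07,"ax":0,"ay":0,"az":0},{"dx":-0.06,"dy":0.7,"dz":-0.05,"ax":0,"ay":0,"az":0},{"dx":-0.03,"dy":0.3,"dz":-0.02,"ax":0,"ay":0,"az":0}]'
python3 -m handwheel '[{"dx":0,"dy":0,"dz":0,"ax":-0.06,"ay":-0.24,"az":0.2},{"dx":0,"dy":0,"dz":0,"ax":-0.12,"ay":-0.48,"az":0.4},{"dx":0,"dy":0,"dz":0,"ax":-0.14,"ay":-0.53,"az":0.46},{"dx":0,"dy":0,"dz":0,"ax":-0.14,"ay":-0.53,"az":0.46},{"dx":0,"dy":0,"dz":0,"ax":-0.14,"ay":-0.53,"az":0.46},{"dx":0,"dy":0,"dz":0,"ax":-0.14,"ay":-0.53,"az":0.46},{"dx":0,"dy":0,"dz":0,"ax":-0.12,"ay":-0.48,"az":0.42},{"dx":0,"dy":0,"dz":0,"ax":-0.08,"ay":-0.3,"az":0.27},{"dx":0,"dy":0,"dz":0,"ax":-0.04,"ay":-0.16,"az":0.15},{"dx":0,"dy":0,"dz":0,"ax":0,"ay":0,"az":0},{"dx":0,"dy":0,"dz":0,"ax":0,"ay":0,"az":0}]'
python3 -c "
from go import *
need([.5408,-.3001,.31],xyaw=-12.3)"
```

```text
clock: 17.9
eef_pos: [0.4999, -0.2922, 0.3071]
tool_rot: [0.949, 0.139, 0.281, -0.042]
ft_force: [0.2, 1.2, -2.8]
grip_width: 0.0301
clock: 19.0
eef_pos: [0.4997, -0.2901, 0.3084]
tool_rot: [0.994, -0.107, -0.0, 0.001]
ft_force: [-0.7, -0.1, -2.4]
grip_width: 0.0296
t 19.0 pos [ 0.4997 -0.2901  0.3084] w 0.0296 F [-0.66 -0.13 -2.4 ] j [-0.53  0.39  0.36  1.54 -0.    2.83]
turn units [0.013 0.001 0.007] | shift units before turn [ 1.69   0.041 -0.063] after [ 1.69   0.04  -0.063]
```

```bash
python3 -m handwheel '[{"dx":0.3,"dy":0.01,"dz":0,"ax":0.013,"ay":0,"az":0.007},{"dx":0.5,"dy":0.01,"dz":0,"ax":0,"ay":0,"az":0},{"dx":0.5,"dy":0.01,"dz":0,"ax":0,"ay":0,"az":0},{"dx":0.3,"dy":0.01,"dz":0,"ax":0,"ay":0,"az":0},{"dx":0.09,"dy":0,"dz":0,"ax":0,"ay":0,"az":0},{"dx":0,"dy":0,"dz":0,"ax":0,"ay":0,"az":0},{"dx":0,"dy":0,"dz":0,"ax":0,"ay":0,"az":0},{"dx":0,"dy":0,"dz":0,"ax":0,"ay":0,"az":0}]'
python3 - <<'E'
from go import *
need([.5408,-.3001,.1675],xyaw=-12.3)
p=bot.camera('scene')
o=bot.get_obs();Rc=Rot.from_quat(o['tool_rot'])
im=cv2.cvtColor(p['img'],cv2.COLOR_RGB2BGR);im=np.clip(im.astype(float)*1.5,0,255).astype(np.uint8)[90:240,70:230];a=cv2.resize(im,(640,600),interpolation=cv2.INTER_CUBIC)
for z in (.042,.145):
    q=(proj(p,o['eef_pos']+Rc.apply([0,0,z]))[0]-[70,90]+.5)*4;cv2.circle(a,tuple(int(t) for t in q),3,(0,0,255),-1)
cv2.imwrite('pics/r1.png',a)
E
```

```text
clock: 19.8
eef_pos: [0.5404, -0.3001, 0.3092]
tool_rot: [0.994, -0.108, -0.0, 0.0]
ft_force: [-0.9, 0.2, -2.3]
grip_width: 0.0296
t 19.8 pos [ 0.5404 -0.3001  0.3092] w 0.0296 F [-0.89  0.23 -2.32] j [-0.51  0.48  0.5   1.59 -0.    2.85]
turn units [ 0.005  0.001 -0.005] | shift units before turn [ 0.016 -0.009  5.666] after [ 1.500e-02 -5.000e-03  5.666e+00]
```

View pics/r1.png

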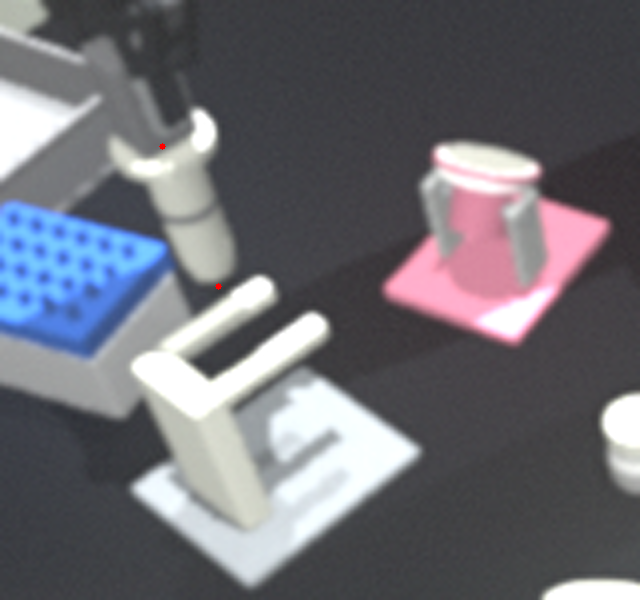

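```bash
python3 -m handwheel '[{"dx":0.015,"dy":0,"dz":0.2,"ax":0.005,"ay":0,"az":-0.005},{"dx":0,"dy":0,"dz":0.5,"ax":0,"ay":0,"az":0},{"dx":0,"dy":0,"dz":0.6,"ax":0,"ay":0,"az":0},{"dx":0,"dy":0,"dz":0.6,"ax":0,"ay":0,"az":0},{"dx":0,"dy":0,"dz":0.6,"ax":0,"ay":0,"az":0},{"dx":0,"dy":0,"dz":0.6,"ax":0,"ay":0,"az":0},{"dx":0,"dy":0,"dz":0.6,"ax":0,"ay":0,"az":0},{"dx":0,"dy":0,"dz":0.6,"ax":0,"ay":0,"az":0},{"dx":0,"dy":0,"dz":0.5,"ax":0,"ay":0,"az":0},{"dx":0,"dy":0,"dz":0.3,"ax":0,"ay":0,"az":0},{"dx":0,"dy":0,"dz":0.2,"ax":0,"ay":0,"az":0},{"dx":0,"dy":0,"dz":0,"ax":0,"ay":0,"az":0}]'
python3 -m handwheel '[{"dx":0,"dy":0,"dz":0.1,"ax":0,"ay":0,"az":0},{"dx":0,"dy":0,"dz":0,"ax":0,"ay":0,"az":0},{"dx":0,"dy":0,"dz":0,"ax":0,"ay":0,"az":0}]'
python3 -c "
from go import *
need([.5408,-.3001,.1675],xyaw=-12.3)"
```

```text
clock: 21.05
eef_pos: [0.5409, -0.3001, 0.1759]
tool_rot: [0.994, -0.107, -0.001, -0.0]
ft_force: [-0.4, 0.5, -1.7]
grip_width: 0.0295
clock: 21.35
eef_pos: [0.5414, -0.3004, 0.1744]
tool_rot: [0.994, -0.107, 0.0, 0.0]
ft_force: [-0.1, -0.7, -2.4]
grip_width: 0.03
t 21.35 pos [ 0.5414 -0.3004  0.1744] w 0.03 F [-0.06 -0.68 -2.41] j [-0.51  0.52  0.21  1.27 -0.    2.85]
turn units [ 0.002 -0.004  0.001] | shift units before turn [-0.025 -0.007  0.277] after [-0.025 -0.007  0.277]
```

```bash
python3 -m handwheel '[{"dx":-0.02,"dy":0,"dz":0.08,"ax":0,"ay":0,"az":0},{"dx":0,"dy":0,"dz":0.08,"ax":0,"ay":0,"az":0},{"dx":0,"dy":0,"dz":0,"ax":0,"ay":0,"az":0},{"dx":0,"dy":0,"dz":0,"ax":0,"ay":0,"az":0}]'
python3 -m handwheel '[{"dx":0,"dy":0,"dz":0.06,"ax":0,"ay":0,"az":0},{"dx":0,"dy":0,"dz":0,"ax":0,"ay":0,"az":0},{"dx":0,"dy":0,"dz":0,"ax":0,"ay":0,"az":0},{"dx":0,"dy":0,"dz":0,"ax":0,"ay":0,"az":0}]'
python3 -m handwheel '[{"dx":0,"dy":0,"dz":0.04,"ax":0,"ay":0,"az":0},{"dx":0,"dy":0,"dz":0,"ax":0,"ay":0,"az":0},{"dx":0,"dy":0,"dz":0,"ax":0,"ay":0,"az":0},{"dx":0,"dy":0,"dz":0,"ax":0,"ay":0,"az":0}]'
```

```text
clock: 21.75
eef_pos: [0.5405, -0.3001, 0.1698]
tool_rot: [0.994, -0.107, -0.0, -0.0]
ft_force: [-0.5, -0.2, -3.3]
grip_width: 0.0297
clock: 22.15
eef_pos: [0.5407, -0.3002, 0.1684]
tool_rot: [0.994, -0.107, -0.0, -0.0]
ft_force: [0.7, -0.2, -2.2]
grip_width: 0.0298
clock: 22.55
eef_pos: [0.5408, -0.3002, 0.1676]
tool_rot: [0.994, -0.107, 0.0, 0.0]
ft_force: [0.4, -0.2, -1.3]
grip_width: 0.03
```

```bash
python3 -m handwheel '[{"dx":0,"dy":0,"dz":0.03,"ax":0,"ay":0,"az":0},{"dx":0,"dy":0,"dz":0,"ax":0,"ay":0,"az":0},{"dx":0,"dy":0,"dz":0,"ax":0,"ay":0,"az":0},{"dx":0,"dy":0,"dz":0,"ax":0,"ay":0,"az":0}]'
python3 - <<'E'
from go import *
need([.5408,-.3001,.1675],xyaw=-12.3)
p=bot.camera('scene')
im=cv2.cvtColor(p['img'],cv2.COLOR_RGB2BGR);im=np.clip(im.astype(float)*1.5,0,255).astype(np.uint8)[130:220,90:190];a=cv2.resize(im,(660,594),interpolation=cv2.INTER_CUBIC)
cv2.imwrite('pics/r2.png',a)
E
```

```text
clock: 22.95
eef_pos: [0.5408, -0.3003, 0.1676]
tool_rot: [0.994, -0.107, 0.0, 0.0]
ft_force: [-1.1, 0.8, 5.1]
grip_width: 0.0296
t 22.95 pos [ 0.5408 -0.3003  0.1676] w 0.0296 F [-1.11  0.82  5.12] j [-0.51  0.52  0.2   1.25  0.    2.85]
turn units [ 0.002 -0.006  0.001] | shift units before turn [-0.002 -0.006  0.002] after [-0.002 -0.006  0.002]
```

View pics/r2.png

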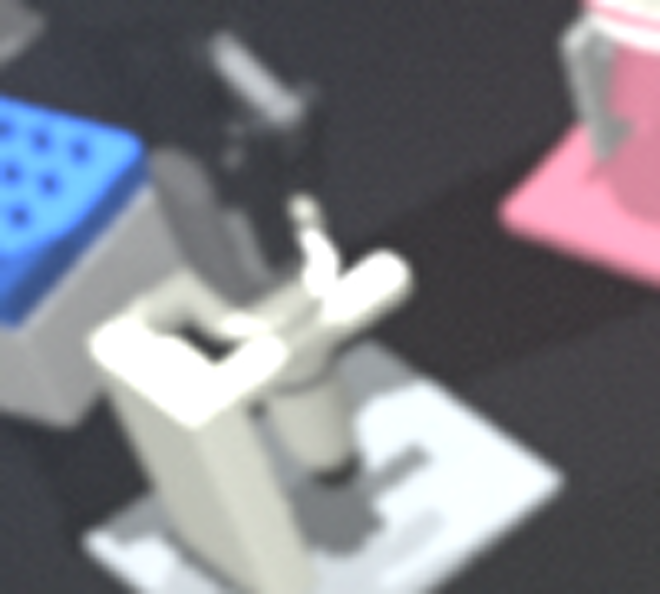

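The collar is back on the prongs at the original height and the force has reversed, so I open the jaws.

```bash
python3 -m handwheel '[{"dx":0,"dy":0,"dz":0,"ax":0,"ay":0,"az":0},{"dx":0,"dy":0,"dz":0,"ax":0,"ay":0,"az":0},{"dx":0,"dy":0,"dz":0,"ax":0,"ay":0,"az":0},{"dx":0,"dy":0,"dz":0,"ax":0,"ay":0,"az":0},{"dx":0,"dy":0,"dz":0,"ax":0,"ay":0,"az":0},{"dx":0,"dy":0,"dz":0,"ax":0,"ay":0,"az":0},{"dx":0,"dy":0,"dz":0,"ax":0,"ay":0,"az":0},{"dx":0,"dy":0,"dz":0,"ax":0,"ay":0,"az":0},{"dx":0,"dy":0,"dz":0,"ax":0,"ay":0,"az":0},{"dx":0,"dy":0,"dz":0,"ax":0,"ay":0,"az":0}]' 1
python3 -m handwheel '[{"dx":0,"dy":0,"dz":-0.1,"ax":0,"ay":0,"az":0},{"dx":0,"dy":0,"dz":-0.3,"ax":0,"ay":0,"az":0},{"dx":0,"dy":0,"dz":-0.5,"ax":0,"ay":0,"az":0},{"dx":0,"dy":0,"dz":-0.7,"ax":0,"ay":0,"az":0},{"dx":0,"dy":0,"dz":-0.8,"ax":0,"ay":0,"az":0},{"dx":0,"dy":0,"dz":-0.8,"ax":0,"ay":0,"az":0},{"dx":0,"dy":0,"dz":-0.8,"ax":0,"ay":0,"az":0},{"dx":0,"dy":0,"dz":-0.5,"ax":0,"ay":0,"az":0},{"dx":0,"dy":0,"dz":-0.2,"ax":0,"ay":0,"az":0},{"dx":0,"dy":0,"dz":0,"ax":0,"ay":0,"az":0}]'
python3 - <<'E'
from go import *
import pickle
P=pickle.load(open('P0.pkl','rb'))
p=bot.camera('scene');print(bot.get_obs()['eef_pos'])
f=lambda q:cv2.resize(cv2.cvtColor(q['img'],cv2.COLOR_RGB2BGR)[140:215,95:175],(400,375),interpolation=cv2.INTER_CUBIC)
cv2.imwrite('pics/e1.png',np.hstack([f(P['scene']),f(p)]))
save(p,'e2')
E
```

```text
clock: 24.0
eef_pos: [0.5406, -0.3002, 0.1667]
tool_rot: [0.994, -0.107, -0.0, -0.0]
ft_force: [0.1, -0.6, -0.2]
grip_width: 0.0854
clock: 25.0
eef_pos: [0.5411, -0.3004, 0.2858]
tool_rot: [0.994, -0.107, 0.001, 0.001]
ft_force: [0.1, 0.2, 0.0]
grip_width: 0.0856
[ 0.54074875 -0.30023013  0.2846367 ]
```

View pics/e1.png

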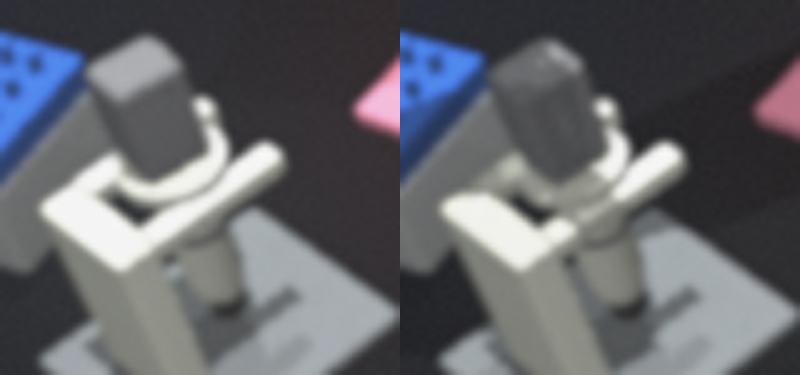

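View pics/e2.png

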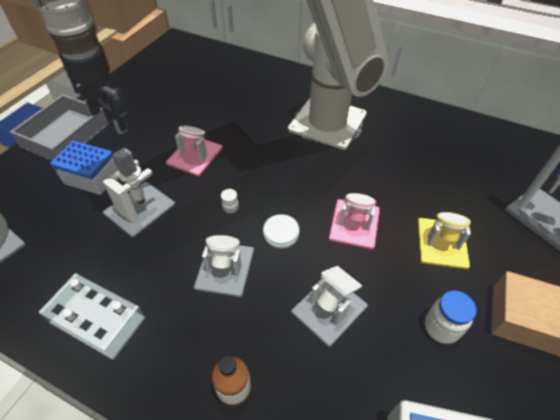

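```bash
python3 -c "
from workcell import bot
print(bot.job_done())"
```

```text
the job is handed in; nothing more can be done
None
```

I read the round dish and hung the wand back on its fork. I handed the job in at about 25 s of the 58 s allowed; no verdict was reported.

**Press:** The nose was held on the grey round stand's lid from 13.1 to 15.7 s. The TCP stayed still to about 0.1 mm. Going by the wrist force, the contact was about 4 N, which puts the nose about 6 mm in. A re-fit against the pictures, using the wand pose worked out from the measured TCP, put the nose within 2 mm of the lid's middle and within 1° of square.

**Return:** I lowered the wand until the force reversed, at the same TCP height as when I gripped it (0.1676 m). Then I opened the jaws and raised the gripper about 12 cm clear. The last scene picture shows the wand upright in the fork, where it was at the start to within about a pixel. The cup, culture dishes and other stands look unmoved.

**Checks that disagreed:**
- The lid was about 3 mm higher along its axis than the first camera fit said. The scene camera's picture is about 0.6 px off. I used the force reading to find contact instead.
- The last joint reached its limit (3.14) for a moment while I carried the wand to the dish, and the tool turned slightly. I corrected it before pressing.
- The force readings are noisy, by about ±1 N, so the press depth is an estimate rather than a direct reading.

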